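Scan lens barrels on the sliding V-cradle

TASK

Draw the carriage fully out from under the scanner's hood, lay every lens barrel from the black mat level in its V notches, then slide the loaded carriage fully home under the hood and, with it home, press the green scan button fully down. Then draw the carriage fully out again and lay every barrel level in the notches of the blue rack, leaving the carriage out.

Things in the scene. Friction and masses are not known exactly. Their poses are not given: they have to be found in the camera images.
- black_mid (a point): A black lens barrel 140 mm long, 110 g: an 18 mm diameter tube with a square 40 x 40 x 10 mm aluminium flange at each end (so it does not roll). Two or three barrels are present; they start on the black mat, axis 23 mm above the table. This point is its centre, half-way along and on its axis; x runs along the tube; it may face either way and lie on any side of its flanges.
- brass_mid (a point): A brass-coloured lens barrel 140 mm long, 110 g: an 18 mm diameter tube with a square 40 x 40 x 10 mm aluminium flange at each end (so it does not roll). Two or three barrels are present; they start on the black mat, axis 23 mm above the table. This point is its centre, half-way along and on its axis; x runs along the tube; it may face either way and lie on any side of its flanges.
- red_mid (a point): A red lens barrel 140 mm long, 110 g: an 18 mm diameter tube with a square 40 x 40 x 10 mm aluminium flange at each end (so it does not roll). Two or three barrels are present; they start on the black mat, axis 23 mm above the table. This point is its centre, half-way along and on its axis; x runs along the tube; it may face either way and lie on any side of its flanges.
- cradle_seat0 (a point): Seat 0 of three, 60 mm apart, on the sliding aluminium carriage (nearest the handle): the centre of a seated barrel, 69 mm above the table. x runs along the seated barrel, y is the way the carriage slides in. Two 12 mm thick V rails stand 45 mm either side of it along x; a seated barrel lies in a notch of both, its flanges outside the rails (9 mm of play).
- cradle_seat1 (a point): Seat 1 of three, 60 mm apart, on the sliding aluminium carriage (middle): the centre of a seated barrel, 69 mm above the table. x runs along the seated barrel, y is the way the carriage slides in. Each notch is a 90 degree V, 36 mm wide at its mouth, 18 mm deep; the rails' tops are 5 mm above this point, the plate 33 mm beneath it.
- cradle_seat2 (a point): Seat 2 of three, 60 mm apart, on the sliding aluminium carriage (nearest the hood): the centre of a seated barrel, 69 mm above the table. x runs along the seated barrel, y is the way the carriage slides in. Otherwise as the other seats.
- rack_seat0 (a point): Seat 0 of three, 60 mm apart along y, in the fixed blue storage rack: where the centre of a seated barrel lies, 43 mm above the table. x runs along the seated barrel. The same V rails as on the carriage, in blue.
- rack_seat1 (a point): Seat 1 of three, 60 mm apart along y, in the fixed blue storage rack: where the centre of a seated barrel lies, 43 mm above the table. x runs along the seated barrel. The same V rails as on the carriage, in blue.
- rack_seat2 (a point): Seat 2 of three, 60 mm apart along y, in the fixed blue storage rack: where the centre of a seated barrel lies, 43 mm above the table. x runs along the seated barrel. The same V rails as on the carriage, in blue.
- carriage_grip (a point): The carriage's upright orange handle: a block 16 mm wide (x) by 34 mm (y, the way the carriage slides in), its flat top 96 mm above the table; this point is on its middle line, 78 mm above the table. It stands behind the carriage, 95 mm from seat 0 and 155 mm from seat 1, always outside the hood: with the carriage home, 70 mm from the hood's face.
- carriage (a joint): How far the carriage has slid in, in m: 0 = fully drawn out (all seats in the open), 0.235 = home (all seats under the hood, against the stop); drawn out, seat 2 is 90 mm from the face of the hood. About 2 N of friction; it stays where it is left. At the start it stands part-way in.
- hood_mouth (a point): Middle of the lower edge of the hood's entrance, 101 mm above the table. The hood is a fixed white slab on four thin corner posts, 196 mm wide (x), reaching 190 mm from here along y (the way in), its top 147 mm above the table. Seated barrels pass under it with about 12 mm to spare; one lying on top of the notches strikes it.
- scan_button_top (a point): Top of the green scan button, a round 36 mm diameter spring push button on top of the hood; it is pressed straight down.
- scan_button (a joint): How far the button is pressed, in m: 0 = released, 0.006 = fully down, which takes 5 N; it springs back.
Not all that is in view belongs to the job. There is more than one size of the part that bears red_mid; the job needs the smallest.

How it is judged:
On the way, in this order (a step that is already met when the one before it is completed fails the run):
1. the carriage is drawn fully out (value of joint carriage below 0.012 m), for 0.2 s.
2. every barrel present rests level in the carriage's notches, let go, with the carriage out (z of black_mid in the frame of cradle_seat1 between -0.006 and 0.005 m and x of black_mid in the frame of cradle_seat1 between -0.012 and 0.012 m and y of black_mid in the frame of cradle_seat1 between -0.07 and 0.07 m and angle between the x axis of each of black_mid, brass_mid, red_mid and the x axis of cradle_seat1, either way round below 0.07 rad and z of brass_mid in the frame of cradle_seat1 between -0.006 and 0.005 m and x of brass_mid in the frame of cradle_seat1 between -0.012 and 0.012 m and y of brass_mid in the frame of cradle_seat1 between -0.07 and 0.07 m and z of red_mid in the frame of cradle_seat1 between -0.006 and 0.005 m and x of red_mid in the frame of cradle_seat1 between -0.012 and 0.012 m and y of red_mid in the frame of cradle_seat1 between -0.07 and 0.07 m and contact force between the fingers and barrel_black below 0.1 N and contact force between the fingers and barrel_brass below 0.1 N and contact force between the fingers and barrel_red below 0.1 N and value of joint carriage below 0.03 m), for 0.3 s.
3. the carriage is home under the hood with every barrel still in its notches (z of black_mid in the frame of cradle_seat1 between -0.006 and 0.005 m and x of black_mid in the frame of cradle_seat1 between -0.012 and 0.012 m and y of black_mid in the frame of cradle_seat1 between -0.07 and 0.07 m and angle between the x axis of each of black_mid, brass_mid, red_mid and the x axis of cradle_seat1, either way round below 0.07 rad and z of brass_mid in the frame of cradle_seat1 between -0.006 and 0.005 m and x of brass_mid in the frame of cradle_seat1 between -0.012 and 0.012 m and y of brass_mid in the frame of cradle_seat1 between -0.07 and 0.07 m and z of red_mid in the frame of cradle_seat1 between -0.006 and 0.005 m and x of red_mid in the frame of cradle_seat1 between -0.012 and 0.012 m and y of red_mid in the frame of cradle_seat1 between -0.07 and 0.07 m and value of joint carriage above 0.223 m), for 0.4 s.
4. the scan button is pressed down with the carriage home and every barrel in its notches (all of step 3 and value of joint scan_button above 0.0042 m), for 0.05 s.
5. the carriage is drawn fully out again (value of joint carriage below 0.012 m), for 0.2 s.
At the end, for the whole second after the job is handed in: Every barrel present rests level in the notches of the blue rack (within 5 mm of its seated height, 12 mm along the seat and 4 degrees of it) and is still, and the carriage is out (within 30 mm) (z of black_mid in the frame of rack_seat1 between -0.006 and 0.005 m and x of black_mid in the frame of rack_seat1 between -0.012 and 0.012 m and y of black_mid in the frame of rack_seat1 between -0.07 and 0.07 m and angle between the x axis of each of black_mid, brass_mid, red_mid and the x axis of rack_seat1, either way round below 0.07 rad and z of brass_mid in the frame of rack_seat1 between -0.006 and 0.005 m and x of brass_mid in the frame of rack_seat1 between -0.012 and 0.012 m and y of brass_mid in the frame of rack_seat1 between -0.07 and 0.07 m and z of red_mid in the frame of rack_seat1 between -0.006 and 0.005 m and x of red_mid in the frame of rack_seat1 between -0.012 and 0.012 m and y of red_mid in the frame of rack_seat1 between -0.07 and 0.07 m and linear speed of each of barrel_black, barrel_brass, barrel_red below 0.02 m/s and value of joint carriage below 0.03 m); the robot touches nothing.
Of barrel_black, barrel_brass, barrel_red only 2 to 3 are there at a start; the rules pass over those that are not, and their reading is None.
At some moment in a run one of barrel_black, barrel_brass, barrel_red may be knocked a few centimetres aside while the robot is not near it.
Once in a run the grip may slacken for a moment while it holds something.
It also fails if it takes over 210 s, if anything falls off the work surface, if the arm or the gripper's body presses on something with over 40 N, if the wrist force passes 120 N, or if a joint passes its speed limit or range.

ROBOT

A 6-joint arm with a two-finger parallel gripper is mounted at the origin on the work surface. World frame = base frame: x ahead of the robot, y to its left, z up, the work surface at z = 0. Lengths are in m, angles in rad, forces in N, time in s.
With the tool pointing down it reaches from about 0.35 to 0.85 m from the base axis. Payload 8.1 kg.
Tool frame: the origin (TCP) lies at the centre of the arm's flange, where the gripper is bolted on; the fingertips stand 186 mm ahead of it and the grasp point (between the pads) lies 167 mm ahead of it (robot.grasp_offset is the distance from the TCP to the grasp point, in m); z points along the fingers, y is the line along which they close (so a half turn about z gives the same grasp; the last joint's range is limited). The gripper opens to 93 mm and grips with 3 to 60 N. Pads are 15 mm wide; open, the fingers measure 128 mm over their backs; the gripper's body (75 mm by 188 mm) begins 65 mm behind the grasp point.
Start: joints at [1.14, 0.13, 1.488, -0, 1.523, -0.085], TCP at [0.203, 0.564, 0.405] pointing down, gripper open.
Joint ranges: [-2.96, 2.96], [-0.89, 2.26], [0.02, 2.5], [-1.34, 4.48], [0, 2.73], [-2.66, 2.66]. Speed limits (rad/s): [2.39, 2.39, 2.79, 3.14, 3.14, 3.14].

INTERFACE

Orientations are given as a rotation vector (axis times angle).
In Python, from plant import robot gives the robot as it stands.
- The arm moves only by the tool drive_tool, never from a script. Its argument "moves" is one flat list of numbers, 7 for each row, row after row: the finger opening in mm, from 0 to 93, then the shift along the tool's x, y, z in mm, then the turn, a rotation vector about the tool's x, y, z in degrees. A call has 1 to 8 rows; each row shifts and turns the commanded pose from where the row before left it, along the tool's axes as they then stand; what a row does not reach is not made up. A row lasts 1/10 s, in which the tool goes at most 50 mm and 8.59 degrees, less where a joint would pass 70% of its speed; a pose out of reach is approached as far as the arm can. A call is refused whole if a number of a shift passes 50 or a number of a turn 8.59, either way. A call with a gripper value outside its range is refused whole. The fingers move at their own pace and stop on an object; "grip_force" is the grip in N (left out, the last holds). Time passes only in rows, so rows that do not move let the fingers close. It gives the time, the measured TCP pose, the force, the opening and the grip force at its end, in the units of the state.
- robot.read_state(): the state, without advancing time (a new reading comes with each control period).
- robot.read_camera(name): name is "side" or "top"; returns a dict with "color" (384x512x3 uint8, red, green, blue), "depth" (384x512 float32, m along the optical axis (not along the pixel's ray), 0 where there is no reading), "mtx" (3x3 intrinsics, pixels), "dist_coeffs" ([k1, k2, p1, p2, k3] as OpenCV has them; the pictures are not rectified), "R" (3x3) and "t" (3): a world point X has camera coordinates R X + t. Camera axes: x right, y down, z forward; pixel columns grow to the right and rows downward; lengths in m; the calibration is good to about 2 mm. A picture is of the moment at which its call begins.
- robot.close_job(): hands the job in; it is judged then, once.
The state is a dict: "t": time; "q": joint angles; "dq": joint speeds; "joint_torque": joint torques, N m; "tool_pos": TCP position; "orientation": TCP orientation; "force": force on the tool from outside, world axes, zero at the start; "wrist_torque": the same for the moment, N m; "opening": finger opening in m; "gripper_force": force on a finger pad.
Only numpy, scipy, OpenCV 4.12 (cv2) and the standard library are available. Lean on these libraries where they do the work, as an engineer would, in place of code of your own. Each camera call takes 0.05 s, during which the arm holds its last target. There are 200 camera calls.

## Working session

There is one attempt and no reset: what is moved stays moved. The work goes in short steps, Python scripts to look and compute and a tool call to move; the robot and the scene stay as the last step left them, time stands still between calls to the robot, and variables do not carry over. Pictures are saved under pics/ and viewed, at most 14 in all, crops included, and the job is handed in when it is done.

Besides the shell and the picture viewer there is one more tool, called after "Emit:" as name(argument=value, ...), one argument or row to a line, values as JSON. drive_tool: Moves the arm, as the interface text tells. Its arguments: {"type":"object","properties":{"moves":{"type":"array","items":{"type":"number"}},"grip_force":{"type":"number"}},"required":["moves"]}

```bash
mkdir -p pics; ls
python3 - <<'E'
from plant import robot
import cv2,numpy as np
s=robot.read_state();print({k:np.round(v,3) for k,v in s.items()})
for n in("top","side"):
    c=robot.read_camera(n);np.savez(n+"0.npz",**c)
    cv2.imwrite(f"pics/{n}0.png",cv2.resize(c["color"][:,:,::-1],(768,576)))
    print(n,c["mtx"].round(1).tolist(),c["dist_coeffs"],(-c["R"].T@c["t"]).round(3),c["R"].round(2).tolist())
E
```

```text
pics
{'t': np.float64(0.0), 'q': array([ 1.14 ,  0.131,  1.489, -0.   ,  1.523, -0.085]), 'dq': array([-0.   , -0.001, -0.   , -0.   , -0.001,  0.001]), 'joint_torque': array([ 1.0000e-03, -5.5984e+01, -4.9176e+01,  7.7000e-02,  3.5000e-02,
       -0.0000e+00]), 'tool_pos': array([0.203, 0.564, 0.404]), 'orientation': array([-5.400e-01, -3.094e+00,  3.000e-03]), 'force': array([-0.283,  0.65 , -0.947]), 'wrist_torque': array([-0.01 ,  0.003,  0.022]), 'gripper_force': np.float64(0.0), 'opening': np.float64(0.093)}
top [[400.7, 0.0, 260.5], [0.0, 400.7, 195.8], [0.0, 0.0, 1.0]] [-0.12110648  0.          0.          0.          0.        ] [ 0.221 -0.113  1.17 ] [[0.0, -1.0, -0.01], [-0.98, -0.0, -0.19], [0.19, 0.01, -0.98]]
side [[475.6, 0.0, 260.3], [0.0, 475.6, 190.5], [0.0, 0.0, 1.0]] [-0.17057965  0.          0.          0.          0.        ] [ 0.121 -1.47   0.925] [[0.98, -0.21, 0.01], [-0.1, -0.48, -0.87], [0.19, 0.85, -0.49]]
```

View pics/top0.png

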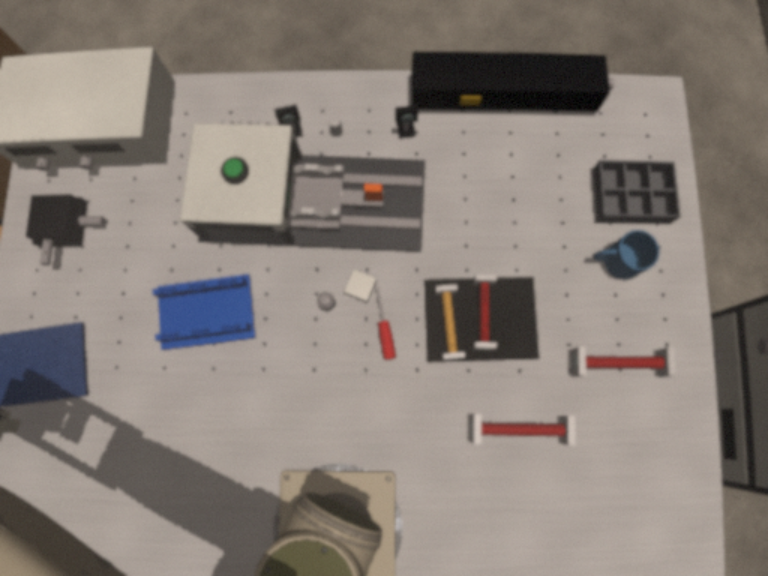

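View pics/side0.png

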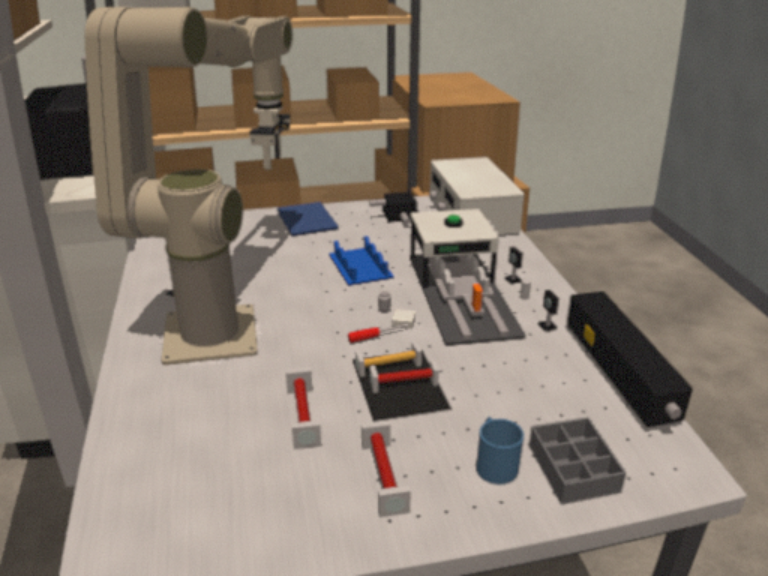

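The top view shows a brass and a red barrel on the mat, at about (450,320) and (486,312). The two other red barrels, at (625,362) and (522,430), are larger decoys off the mat. The orange handle is at (373,190), the hood at (238,175), the button at (234,169) and the blue rack at (205,312). There is no black barrel.

```bash
cat > h.py <<'E'
import numpy as np,cv2
from plant import robot
def shot(n,save=None):
    c=robot.read_camera(n)
    if save: cv2.imwrite(f"pics/{save}.png",cv2.resize(c["color"][:,:,::-1],(768,576)))
    return c
def rays(c,uv):
    uv=np.asarray(uv,float).reshape(-1,1,2)
    p=cv2.undistortPoints(uv,c["mtx"],c["dist_coeffs"])[:,0]
    return np.c_[p,np.ones(len(p))]
def plane(c,uv,z):
    d=rays(c,uv)@c["R"]; o=-c["R"].T@c["t"]
    return o+d*((z-o[2])/d[:,2])[:,None]
def cloud(c):
    h,w=c["depth"].shape; v,u=np.mgrid[:h,:w]
    X=rays(c,np.c_[u.ravel(),v.ravel()])*c["depth"].reshape(-1,1)
    return ((X-c["t"])@c["R"]).reshape(h,w,3)
def masks(c):
    H,S,V=[a.astype(int) for a in cv2.split(cv2.cvtColor(c["color"],cv2.COLOR_RGB2HSV))]
    return dict(red=((H<6)|(H>173))&(S>150)&(V>60),orange=(H>=5)&(H<14)&(S>170)&(V>120),brass=(H>=14)&(H<25)&(S>120)&(V>90),
      blue=(H>105)&(H<120)&(S>150)&(V>60),green=(H>55)&(H<90)&(S>120)&(V>50),light=(S<50)&(V>165))
def blobs(m,amin=15):
    n,l,st,ce=cv2.connectedComponentsWithStats(m.astype(np.uint8))
    return [(ce[i],st[i,4],l==i) for i in range(1,n) if st[i,4]>=amin]
def rect(P):
    (cx,cy),(a,b),t=cv2.minAreaRect(np.float32(P[:,:2]))
    bx=cv2.boxPoints(((cx,cy),(a,b),t)); e=[bx[1]-bx[0],bx[2]-bx[1]]; e=max(e,key=np.linalg.norm)
    return np.round([cx,cy],4),np.round(sorted([a,b]),4),round((np.degrees(np.arctan2(e[1],e[0])))%180,2)
E
python3 - <<'E'
from h import *
c=dict(np.load("top0.npz")); W=cloud(c); M=masks(c)
for k,z in dict(red=.03,brass=.03,orange=.096,green=.155,blue=.04).items():
    for ce,a,m in blobs(M[k]):
        v,u=np.nonzero(m); print(k,ce.round(1),a,"ray",rect(plane(c,np.c_[u,v],z)),"depth med z",np.median(W[m][:,2]).round(4))
def seg(name,sel,amin=25):
    for ce,a,m in blobs(sel,amin): print(name,ce.round(),a,rect(W[m]),W[m].mean(0).round(4))
z=W[...,2]
seg("hood",(z>.13)&(z<.16)&(W[...,0]>.3)&(W[...,1]>-.05)&(W[...,1]<.3),500)
seg("rackrails",(z>.034)&(z<.07)&M["blue"],10)
seg("carr",(z>.055)&(z<.085)&(W[...,0]>.35)&(W[...,1]<.1)&(W[...,1]>-.2)&(W[...,0]<.6),10)
seg("flang",M["light"]&(z>.03)&(z<.06)&(W[...,0]<.4)&(W[...,1]<-.1),10)
E
```

```text
red [323.  207.3] 182 ray (array([ 0.4116, -0.2796]), array([0.0117, 0.1056]), np.float32(178.5)) depth med z 0.0306
red [257.4 226.6] 139 ray (array([ 0.3551, -0.0901]), array([0.0179, 0.0677]), np.float32(11.59)) depth med z 0.0239
red [417.7 241.1] 253 ray (array([ 0.3118, -0.5512]), array([0.0174, 0.1495]), np.float32(89.34)) depth med z 0.0373
red [349.8 286. ] 245 ray (array([ 0.1865, -0.3483]), array([0.0112, 0.1473]), np.float32(89.45)) depth med z 0.0379
brass [313.7  64.7] 27 ray (array([ 0.863 , -0.2644]), array([0.007 , 0.0348]), np.float32(90.53)) depth med z 0.0671
brass [299.4 214.2] 254 ray (array([ 0.391 , -0.2109]), array([0.0193, 0.1119]), np.float32(5.16)) depth med z 0.0299
orange [248.1 125.2] 46 ray (array([ 0.6359, -0.0637]), array([0.0121, 0.0285]), np.float32(89.84)) depth med z 0.0952
blue [137.6 207.3] 1068 ray (array([0.405 , 0.2596]), array([0.076 , 0.1707]), np.float32(97.8)) depth med z 0.0098
hood [158. 116.] 4556 (array([0.6567, 0.184 ]), array([0.1944, 0.2159]), np.float32(176.93)) [0.6451 0.1818 0.1461]
rackrails [144. 218.] 21 (array([0.374, 0.234
[... 318 characters left out ...]
.] 35 (array([ 0.3447, -0.2776]), array([0.0089, 0.0322]), np.float32(87.84)) [ 0.3449 -0.2775  0.0428]
flang [388. 240.] 80 (array([ 0.3133, -0.4571]), array([0.0133, 0.0506]), np.float32(0.18)) [ 0.3126 -0.4572  0.0526]
flang [448. 241.] 69 (array([ 0.3106, -0.6331]), array([0.0123, 0.0541]), np.float32(177.67)) [ 0.31   -0.6326  0.0528]
flang [302. 237.] 35 (array([ 0.3244, -0.2165]), array([0.0076, 0.0339]), np.float32(97.0)) [ 0.3248 -0.2173  0.0422]
flang [318. 286.] 82 (array([ 0.1879, -0.2587]), array([0.0141, 0.0486]), np.float32(179.57)) [ 0.189  -0.2569  0.0527]
flang [381. 286.] 100 (array([ 0.185 , -0.4331]), array([0.0135, 0.0522]), np.float32(177.63)) [ 0.1849 -0.4326  0.0527]
```

```bash
cat >> h.py <<'E'
from scipy.spatial.transform import Rotation as Ro
def plan(gx,gy,gz,phi):
    "tool-axis shift (mm) and turn about tool z (deg) that bring the grasp point to gx,gy,gz, closing line at angle phi deg; shift given in the axes AFTER the turn"
    s=robot.read_state(); R=Ro.from_rotvec(s["orientation"]).as_matrix(); p=np.array(s["tool_pos"])
    f=np.degrees(np.arctan2(R[1,1],R[0,1])); d=((phi-f+90)%180)-90
    F=np.radians(f+d); T=np.c_[[-np.sin(F),np.cos(F),0],[np.cos(F),np.sin(F),0],[0,0,-1]]
    g=p+R[:,2]*robot.grasp_offset
    sh0=R.T@(np.array([gx,gy,gz])-g)*1e3
    sh=T.T@(np.array([gx,gy,gz])-g)*1e3
    print("t",round(float(s["t"]),1),"grasp now",g.round(4),"phi",round(f,2),"tilt",np.degrees(np.arccos(-R[2,2])).round(2),"| turn z",round(-d,2),"| shift after turn",sh.round(1),"| shift in present axes",sh0.round(1),"q1,q6",np.round([s["q"][0],s["q"][5]],2),"open",round(float(s["opening"]),4),"F",np.round(s["force"],1))
E
python3 - <<'E'
from h import *
c=dict(np.load("top0.npz")); 
im=c["color"]
cr=[(im[60:180,110:290],"a"),(im[170:245,90:190],"b")]
A=cv2.resize(cr[0][0],(780,520),interpolation=cv2.INTER_CUBIC); cv2.imwrite("pics/carr.png",A[:,:,::-1])
cv2.imwrite("pics/rack.png",cv2.resize(cr[1][0],(800,600),interpolation=cv2.INTER_CUBIC)[:,:,::-1])
plan(.637,-.064,.2,0)
E
```

```text
t 0.1 grasp now [0.2032 0.5641 0.2365] phi 70.19 tilt 0.09 | turn z 70.19 | shift after turn [-628.1  433.8   36.5] | shift in present axes [-621.  -443.8   37.2] q1,q6 [ 1.14 -0.09] open 0.0931 F [ 0.2 -1.  -0.4]
```

View pics/carr.png

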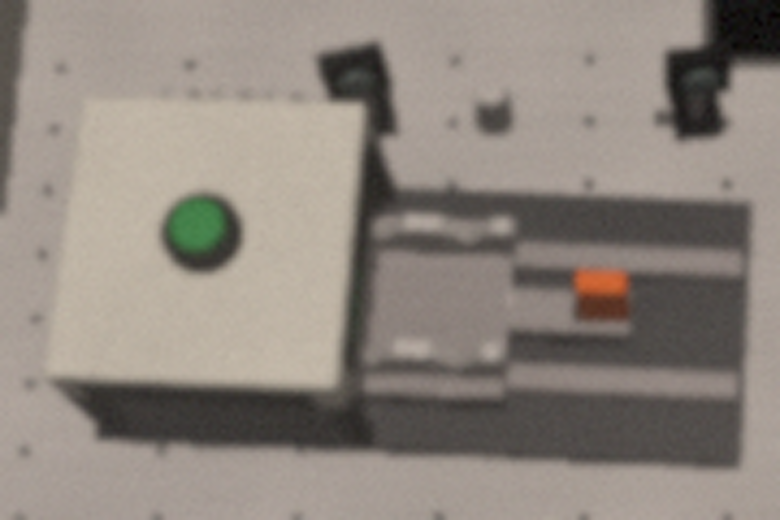

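View pics/rack.png

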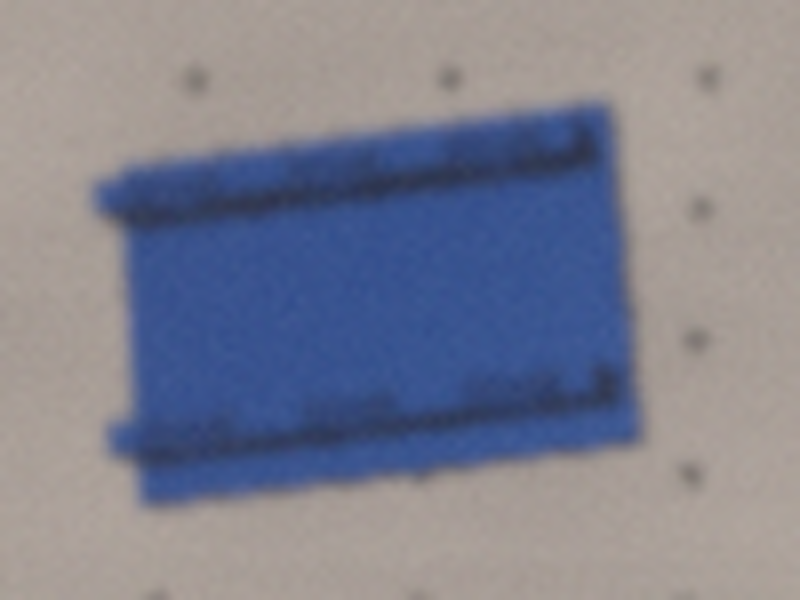

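The carriage crop shows the button top at (200,222) and the handle top at (601,283); the track edges tilt by about 3 degrees. In the rack crop the plate corners are (128,172), (610,100), (640,440) and (145,503). The rail-top left ends are near (100,193) and (110,440).

Run:
```python
from h import *
c=dict(np.load("top0.npz"))
a=lambda L:np.array(L)/4.333+[110,60]-.4
b=lambda L:np.array(L)/8+[90,170]-.45
ang=lambda P,Q:np.degrees(np.arctan2(*(Q-P)[[1,0]])).round(2)
t=plane(c,a([(372,443),(738,465),(395,190),(748,205)]),.003);print("track",t.round(4)[:,:2].tolist(),ang(t[1],t[0]),ang(t[3],t[2]),"right edge",ang(t[1],t[3]))
r=plane(c,a([(515,250),(742,265),(508,380),(735,393)]),.01);print("runner",ang(r[1],r[0]),ang(r[3],r[2]))
h=plane(c,a([(85,100),(366,103),(340,388),(48,377)]),.147);print("hood",h.round(4)[:,:2].tolist(),ang(h[1],h[0]),ang(h[2],h[3]),ang(h[2],h[1]),ang(h[3],h[0]))
print("button",plane(c,a([(200,222)]),.157).round(4),"handle",plane(c,a([(601,283)]),.096).round(4))
p=plane(c,b([(128,172),(610,100),(640,440),(145,503)]),.01);print("rackplate",p.round(4)[:,:2].tolist(),p.mean(0).round(4),ang(p[1],p[0]),ang(p[2],p[3]),ang(p[2],p[1]),ang(p[3],p[0]))
l=plane(c,b([(96,195),(110,440)]),.048);print("rail left ends",l.round(4)[:,:2].tolist(),ang(l[1],l[0]))
W=cloud(c)
v,u=111,156; print("button depth pt",W[v-2:v+3,u-2:u+3].reshape(-1,3).mean(0).round(4))
# side view: blue + barrels
s=dict(np.load("side0.npz"));M=masks(s);Ws=cloud(s)
for k in("red","brass","orange","green","blue"):
    for ce,n,m in blobs(M[k],12): print("side",k,ce.round(),n,np.median(Ws[m],0).round(4))
B=M["blue"]&(Ws[...,2]>.036)&(Ws[...,2]<.06)
for ce,n,m in blobs(B,8): print("rail",ce.round(),n,rect(Ws[m]),Ws[m].mean(0).round(4))
```

```text
track [[0.554, 0.0991], [0.5378, -0.1569], [0.7447, 0.09], [0.7319, -0.1656]] 86.39 87.12 right edge -2.56
runner 85.85 86.52
hood [[0.7474, 0.2729], [0.7412, 0.0864], [0.5483, 0.0943], [0.5571, 0.2809]] 88.08 87.3 -2.34 -2.4
button [[0.6556 0.1868 0.157 ]] handle [[ 0.6362 -0.0645  0.096 ]]
rackplate [[0.4619, 0.3703], [0.4895, 0.1853], [0.3615, 0.1679], [0.3366, 0.3542]] [0.4124 0.2694 0.01  ] 98.48 97.62 7.72 7.28
rail left ends [[0.4454, 0.366], [0.3554, 0.3537]] 7.77
button depth pt [0.6501 0.1826 0.1687]
side red [242. 223.] 116 [ 0.3573 -0.1008  0.0185]
side red [270. 250.] 219 [ 0.4164 -0.2868  0.0261]
side red [201. 266.] 170 [ 0.189  -0.3372  0.0363]
side red [255. 307.] 266 [ 0.3118 -0.5415  0.0365]
side brass [170.   5.] 572 [0.2035 1.1097 0.5972]
side brass [237.   5.] 456 [0.5509 1.1092 0.5841]
side brass [114.  67.] 1159 [-0.1157  1.1102  0.2898]
side brass [162.  67.] 462 [0.1409 1.1119 0.2674]
side brass [237.  64.] 876 [0.5529 1.1121 0.2597]
side brass [311.  81.] 3458 [0.9661 0.992  0.1856]
side brass [268.  55.] 83 [0.7842 1.3654 0.2469]
side brass [191.  65.] 98 [0.2938 1.1116 0.2665]
side brass [125. 106.] 301 [-0.0904  1.2491  0.0214]
side brass [263. 110.] 63 [ 0.7454  1.2838 -0.0852]
side brass [179. 124.] 939 [ 0.2082  1.1171 -0.0655]
side brass [106. 113.] 31 [-0.1945  1.1582  0.0204]
side brass [349. 143.] 22 [ 1.1972  0.9553 -0.201 ]
side brass [392. 222.] 52 [ 0.8456 -0.2636  0.0593]
side brass [259. 239.] 171 [ 0.3945 -0.2187  0.0268]
side orange [318. 197.] 70 [ 0.6382 -0.0816  0.0771]
side green [302. 146.] 30 [0.6496 0.1734 0.1659]
side blue [240. 176.] 676 [0.4153 0.2438 0.0105]
rail [249. 167.] 33 (array([0.4553, 0.284 ]), array([0.0103, 0.1291]), np.float32(97.78)) [0.4562 0.275  0.0422]
rail [231. 172.] 59 (array([0.3723, 0.2561]), array([0.0152, 0.1705]), np.float32(98.29)) [0.3733 0.2399 0.0428]
```

Emit:
drive_tool(
  moves=[93, -50, -35, 0, 0, 0, 0, 93, -50, -35, 0, 0, 0, 0, 93, -50, -35, 0, 0, 0, 0, 93, -50, -35, 0, 0, 0, 0],
)

```text
t: 0.5
tool_pos: [0.3191, 0.3994, 0.4042]
orientation: [-0.539, -3.095, 0.001]
force: [0.4, 0.3, -0.7]
opening: 0.0932
gripper_force: 0.0
```

Emit:
drive_tool(
  moves=[60, -40, -29, 0, 0, 0, 0, 60, -40, -29, 0, 0, 0, 0, 60, -40, -29, 0, 0, 0, 0, 60, -40, -29, 0, 0, 0, 0, 60, -40, -29, 0, 0, 0, 0, 60, -40, -29, 0, 0, 0, 0, 60, -40, -29, 0, 0, 0, 0, 60, -40, -29, 0, 0, 0, 0],
)

```text
t: 1.3
tool_pos: [0.5417, 0.0723, 0.4044]
orientation: [-0.541, -3.094, -0.0]
force: [1.2, -0.1, -0.4]
opening: 0.0598
gripper_force: 0.0
```

Emit:
drive_tool(
  moves=[60, 0, 0, 0, 0, 0, 8.5, 60, 0, 0, 0, 0, 0, 8.5, 60, 0, 0, 0, 0, 0, 8.5, 60, 0, 0, 0, 0, 0, 8.5, 60, 0, 0, 0, 0, 0, 8.5, 60, 0, 0, 0, 0, 0, 8.5, 60, 0, 0, 0, 0, 0, 8.5, 60, 0, 0, 0, 0, 0, 8.5],
)

```text
t: 2.1
tool_pos: [0.5409, 0.0743, 0.4042]
orientation: [-2.185, -2.256, 0.001]
force: [-0.1, 0.4, -0.4]
opening: 0.0599
gripper_force: 0.0
```

```bash
python3 -c "
from h import *
plan(.6365,-.0645,.2,-2.7)"
```

```text
t 2.1 grasp now [0.5407 0.0743 0.2369] phi 1.84 tilt 0.06 | turn z 4.54 | shift after turn [-134.1  102.2   36.9] | shift in present axes [-141.8   91.3   36.8] q1,q6 [0.04 0.01] open 0.0599 F [-0.1  0.4 -0.4]
```

Emit:
drive_tool(
  moves=[60, 0, 0, 0, 0, 0, 4.5, 60, -33.5, 25.5, 0, 0, 0, 0, 60, -33.5, 25.5, 0, 0, 0, 0, 60, -33.5, 25.5, 0, 0, 0, 0, 60, -33.5, 25.5, 0, 0, 0, 0, 45, 0, 0, 40, 0, 0, 0, 45, 0, 0, 40, 0, 0, 0, 45, 0, 0, 0, 0, 0, 0],
)

```text
t: 2.9
tool_pos: [0.6351, -0.0637, 0.3168]
orientation: [-2.259, -2.168, 0.012]
force: [-0.9, 1.5, -1.1]
opening: 0.0455
gripper_force: 0.0
```

```bash
python3 -c "
from h import *
plan(.6365,-.0645,.081,-2.7)
c=shot('side','s1')"
```

```text
t 2.9 grasp now [ 0.633  -0.0633  0.1495] phi -2.36 tilt 0.73 | turn z 0.34 | shift after turn [-1.   3.6 68.5] | shift in present axes [-1.1  4.5 68.5] q1,q6 [-0.18 -0.14] open 0.0455 F [-0.9  1.5 -1.1]
```

View pics/s1.png

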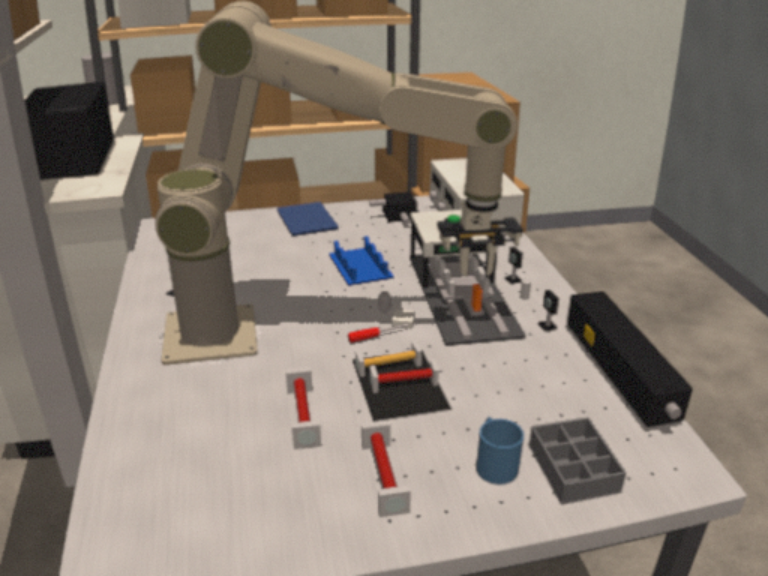

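The open fingers hang just above the orange handle at (478,297), and the scene is otherwise unchanged. Next I descend and grip.

Emit:
drive_tool(
  moves=[45, -1, 3, 23, 0, 0, 0, 45, 0, 0, 23, 0, 0, 0, 45, 0, 0, 23, 0, 0, 0, 10, 0, 0, 0, 0, 0, 0, 10, 0, 0, 0, 0, 0, 0, 10, 0, 0, 0, 0, 0, 0, 10, 0, 0, 0, 0, 0, 0],
  grip_force=35,
)

```text
t: 3.65
tool_pos: [0.64, -0.0648, 0.2583]
orientation: [-2.265, -2.176, 0.003]
force: [-26.1, 0.8, 19.0]
opening: 0.018
gripper_force: 12.4
```

```bash
python3 -c "
from h import *
plan(.629,-.2155,.081,-2.7)"
```

```text
t 3.6 grasp now [ 0.6397 -0.0649  0.091 ] phi -2.3 tilt 0.12 | turn z 0.4 | shift after turn [-150.9   -3.6   10. ] | shift in present axes [-150.9   -4.6   10.1] q1,q6 [-0.18 -0.14] open 0.018 F [-26.1   0.8  19. ]
```

Emit:
drive_tool(
  moves=[40, 0, 0, 0, 0, 0, 0, 40, 0, 3, 0, 0, 0, 0, 40, 0, 0, 0, 0, 0, 0, 40, 0, 0, 0, 0, 0, 0, 10, 0, 0, 0, 0, 0, 0, 10, 0, 0, 0, 0, 0, 0, 10, 0, 0, 0, 0, 0, 0, 10, 0, 0, 0, 0, 0, 0],
)

```text
t: 4.45
tool_pos: [0.6407, -0.0648, 0.2554]
orientation: [-2.26, -2.171, 0.012]
force: [-26.0, 0.0, 15.4]
opening: 0.0159
gripper_force: 35.0
```

```bash
python3 -c "
from h import *
plan(.629,-.2155,.081,-2.7)"
```

```text
t 4.5 grasp now [ 0.6388 -0.0647  0.0881] phi -2.31 tilt 0.64 | turn z 0.39 | shift after turn [-151.1   -2.7    7.1] | shift in present axes [-151.    -3.7    7.1] q1,q6 [-0.18 -0.14] open 0.0159 F [-26.    0.   15.4]
```

Emit:
drive_tool(
  moves=[10, 0, -3, 0, 0, 0, 0, 10, 0, 0, 0, 0, 0, 0, 10, 0, 0, 0, 0, 0, 0, 10, 0, 0, 0, 0, 0, 0],
)

```text
t: 4.85
tool_pos: [0.6394, -0.0648, 0.2555]
orientation: [-2.264, -2.174, 0.004]
force: [-9.9, 0.1, 6.3]
opening: 0.0153
gripper_force: 35.0
```

Emit:
drive_tool(
  moves=[10, -25, -2, 0, 0, 0, 0, 10, -25, -0.2, 0, 0, 0, 0, 10, -25, -0.2, 0, 0, 0, 0, 10, -25, -0.2, 0, 0, 0, 0, 10, -25, -0.2, 0, 0, 0, 0, 10, -20, 0, 0, 0, 0, 0, 10, -5, 0, 0, 0, 0, 0, 10, 0, 0, 0, 0, 0, 0],
)

```text
t: 5.65
tool_pos: [0.6317, -0.2142, 0.2555]
orientation: [-2.265, -2.174, -0.002]
force: [0.8, 5.6, 0.5]
opening: 0.0158
gripper_force: 35.0
```

Emit:
drive_tool(
  moves=[10, -3, 0, 0, 0, 0, 0, 10, 0, 0, 0, 0, 0, 0, 10, 0, 0, 0, 0, 0, 0],
)

```text
t: 5.95
tool_pos: [0.6318, -0.2148, 0.2555]
orientation: [-2.261, -2.175, -0.005]
force: [-1.2, 14.8, 3.6]
opening: 0.0154
gripper_force: 35.0
```

Emit:
drive_tool(
  moves=[45, 2, 0, 0, 0, 0, 0, 45, 0, 0, 0, 0, 0, 0, 45, 0, 0, 0, 0, 0, 0, 45, 0, 0, -40, 0, 0, 0, 45, 0, 0, -40, 0, 0, 0, 45, 0, 0, -30, 0, 0, 0],
)

```text
t: 6.55
tool_pos: [0.6317, -0.2162, 0.3686]
orientation: [2.265, 2.174, 0.001]
force: [0.8, -1.1, 0.3]
opening: 0.045
gripper_force: 0.0
```

Emit:
drive_tool(
  moves=[45, 0, 0, 0, 0, 0, 8.5, 45, 0, 0, 0, 0, 0, 8.5, 45, 0, 0, 0, 0, 0, 8.5, 45, 0, 0, 0, 0, 0, 8.5, 45, 0, 0, 0, 0, 0, 8.5, 45, 0, 0, 0, 0, 0, 8.5, 45, 0, 0, 0, 0, 0, 8.5, 45, 0, 0, 0, 0, 0, 8.5],
)

```text
t: 7.35
tool_pos: [0.6315, -0.2161, 0.3658]
orientation: [3.097, 0.527, -0.0]
force: [-0.7, -0.6, -0.5]
opening: 0.0452
gripper_force: 0.0
```

Emit:
drive_tool(
  moves=[45, 0, 0, 0, 0, 0, 8.5, 45, 0, 0, 0, 0, 0, 8.5, 45, 0, 0, 0, 0, 0, 5, 45, 0, 0, 0, 0, 0, 0, 45, 0, 0, 0, 0, 0, 0],
)

```text
t: 7.85
tool_pos: [0.6316, -0.2159, 0.3658]
orientation: [3.141, -0.06, 0.0]
force: [-0.1, -0.1, 0.3]
opening: 0.0451
gripper_force: 0.0
```

```bash
cat >> h.py <<'E'
def barrels(c,zc):
    W=cloud(c);M=masks(c)
    for k in("red","brass"):
        for ce,a,m in blobs(M[k],60):
            v,u=np.nonzero(m); P=plane(c,np.c_[u,v],zc+.006); 
            print(k,ce.round(),a,rect(P),"z",np.median(W[m][:,2]).round(4))
E
python3 - <<'E'
from h import *
c=shot("top","t2");barrels(c,.023)
W=cloud(c);z=W[...,2];M=masks(c)
for ce,a,m in blobs(M["light"]&(z>.036)&(z<.05)&(W[...,0]<.55)&(W[...,1]<-.15),8): print("fl",ce.round(),a,rect(W[m]),W[m].mean(0).round(4))
s=shot("side"); barrels(s,.023)
plan(.4105,-.2796,.15,-92)
E
```

```text
red [323. 207.] 188 (array([ 0.4104, -0.2783]), array([0.0146, 0.1085]), np.float32(178.48)) z 0.0307
red [417. 241.] 249 (array([ 0.3103, -0.5516]), array([0.0145, 0.1496]), np.float32(89.41)) z 0.0373
red [350. 286.] 244 (array([ 0.1867, -0.3485]), array([0.0139, 0.1474]), np.float32(88.15)) z 0.0379
brass [299. 214.] 266 (array([ 0.3912, -0.2111]), array([0.0201, 0.112 ]), np.float32(5.57)) z 0.0295
fl [324. 184.] 47 (array([ 0.4747, -0.2813]), array([0.01  , 0.0382]), np.float32(91.32)) [ 0.4756 -0.282   0.0429]
fl [299. 191.] 26 (array([ 0.4546, -0.21  ]), array([0.0077, 0.0233]), np.float32(98.27)) [ 0.4543 -0.2101  0.0423]
fl [324. 229.] 42 (array([ 0.3446, -0.2789]), array([0.0089, 0.0336]), np.float32(88.51)) [ 0.3447 -0.2783  0.042 ]
fl [302. 237.] 40 (array([ 0.3245, -0.2181]), array([0.0079, 0.0376]), np.float32(98.21)) [ 0.3245 -0.2175  0.0422]
red [242. 223.] 122 (array([ 0.3554, -0.1168]), array([0.0379, 0.0748]), np.float32(8.5)) z 0.0185
red [270. 250.] 218 (array([ 0.4139, -0.2891]), array([0.0336, 0.1148]), np.float32(179.93)) z 0.026
red [201. 266.] 171 (array([ 0
[... 703 characters left out ...]
rray([0.893 , 0.9725]), array([0.2756, 0.6594]), np.float32(72.74)) z 0.0703
brass [110. 112.] 421 (array([-0.1577,  1.0649]), array([0.1646, 0.5514]), np.float32(88.94)) z 0.0202
brass [262. 111.] 157 (array([0.6653, 0.9627]), array([0.0694, 0.4085]), np.float32(87.9)) z -0.0875
brass [184. 123.] 766 (array([0.2445, 0.9106]), array([0.1775, 0.455 ]), np.float32(78.68)) z -0.0674
brass [259. 239.] 171 (array([ 0.3949, -0.2227]), array([0.028 , 0.1184]), np.float32(4.62)) z 0.0263
t 8.0 grasp now [ 0.6316 -0.2158  0.1984] phi -92.2 tilt 0.01 | turn z -0.2 | shift after turn [-218.7   71.5   48.4] | shift in present axes [-218.4   72.3   48.4] q1,q6 [-0.41  1.2 ] open 0.0449 F [-0.5 -0.1  0.4]
```

View pics/t2.png

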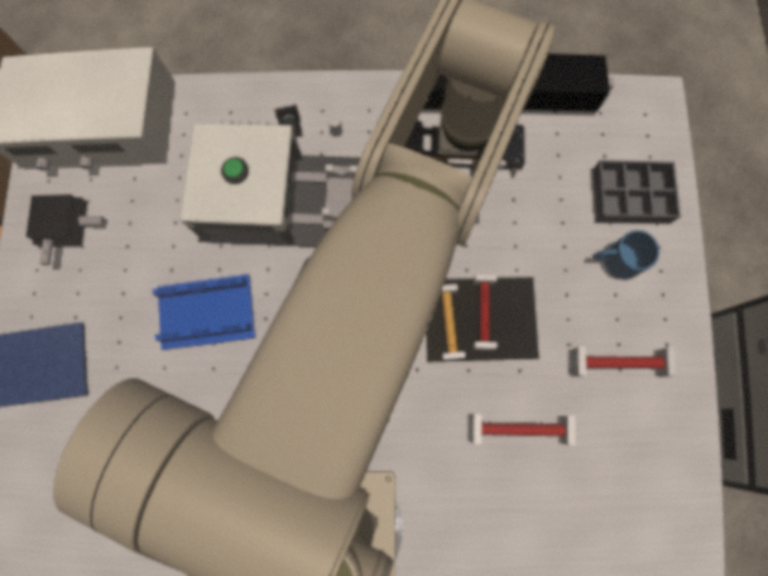

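The arm holds the fingers above the drawn-out handle. Brass at (450,320) and red at (486,312) are still in place on the mat.

Emit:
drive_tool(
  moves=[45, -36.5, 12, 0, 0, 0, 0, 45, -36.5, 12, 0, 0, 0, 0, 45, -36.5, 12, 8, 0, 0, 0, 45, -36.5, 12, 20, 0, 0, 0, 45, -36.5, 12, 20, 0, 0, 0, 45, -36.5, 12, 20, 0, 0, 0, 45, 0, 0, 0, 0, 0, 0, 45, 0, 0, 0, 0, 0, 0],
)

```text
t: 8.75
tool_pos: [0.4093, -0.2788, 0.2975]
orientation: [-3.14, 0.065, 0.0]
force: [-0.3, -0.9, 1.4]
opening: 0.0448
gripper_force: 0.0
```

```bash
python3 -c "
from h import *
plan(.4102,-.2800,.027,-91.8)"
```

```text
t 8.8 grasp now [ 0.4092 -0.2788  0.1302] phi -92.35 tilt 0.03 | turn z -0.55 | shift after turn [  1.    1.2 103.2] | shift in present axes [  1.    1.2 103.2] q1,q6 [-0.7   0.91] open 0.0448 F [-0.3 -0.9  1.4]
```

Emit:
drive_tool(
  moves=[45, 1, 1, 25, 0, 0, -0.5, 45, 0, 0, 26, 0, 0, 0, 45, 0, 0, 26, 0, 0, 0, 45, 0, 0, 26, 0, 0, 0, 45, 0, 0, 0, 0, 0, 0, 45, 0, 0, 0, 0, 0, 0],
)

```text
t: 9.35
tool_pos: [0.412, -0.2798, 0.1957]
orientation: [3.141, -0.048, 0.001]
force: [0.9, 0.2, 0.3]
opening: 0.0451
gripper_force: 0.0
```

Emit:
drive_tool(
  moves=[5, 0, 0, 0, 0, 0, 0, 5, 0, 0, 0, 0, 0, 0, 5, 0, 0, 0, 0, 0, 0, 5, 0, 0, 0, 0, 0, 0],
  grip_force=25,
)

```text
t: 9.75
tool_pos: [0.4111, -0.28, 0.1956]
orientation: [3.14, -0.05, 0.002]
force: [1.2, -1.8, 2.5]
opening: 0.0178
gripper_force: 10.4
```

Emit:
drive_tool(
  moves=[5, 0, 0, -5, 0, 0, 0, 5, 0, 0, -20, 0, 0, 0, 5, 0, 0, -30, 0, 0, 0, 5, 0, 0, -30, 0, 0, 0, 5, 0, 0, -25, 0, 0, 0, 5, 0, 0, -10, 0, 0, 0, 5, 0, 0, 0, 0, 0, 0],
)

```text
t: 10.45
tool_pos: [0.4113, -0.2801, 0.3164]
orientation: [3.139, -0.05, 0.004]
force: [-0.6, 0.1, -1.3]
opening: 0.0172
gripper_force: 25.0
```

```bash
python3 -c "
from h import *
plan(.638,-.060,.145,-92.4)"
```

```text
t 10.4 grasp now [ 0.4117 -0.2804  0.1491] phi -91.82 tilt 0.18 | turn z 0.58 | shift after turn [ 216.9 -229.7    4.1] | shift in present axes [ 219.2 -227.5    4.2] q1,q6 [-0.7  0.9] open 0.0172 F [-0.6  0.1 -1.3]
```

Emit:
drive_tool(
  moves=[5, 27.5, -28.5, 0, 0, 0, 0, 5, 27.5, -28.5, 0, 0, 0, 0, 5, 27.5, -28.5, 0, 0, 0, 0, 5, 27.5, -28.5, 0, 0, 0, 0, 5, 27.5, -28.5, 0, 0, 0, 0, 5, 27.5, -28.5, 0, 0, 0, 0.6, 5, 27.5, -28.5, 0, 0, 0, 0, 5, 27.5, -28.5, 0, 0, 0, 0],
)

```text
t: 11.25
tool_pos: [0.6388, -0.0579, 0.3119]
orientation: [-3.14, 0.066, 0.006]
force: [-0.0, -0.6, -0.4]
opening: 0.0172
gripper_force: 25.0
```

Emit:
drive_tool(
  moves=[5, 0, 0, 0, 0, 0, 0, 5, 0, 0, 0, 0, 0, 0],
)

```text
t: 11.45
tool_pos: [0.6382, -0.0585, 0.3119]
orientation: [-3.141, 0.063, 0.006]
force: [-0.3, -1.0, -2.0]
opening: 0.0173
gripper_force: 25.0
```

Run:
```python
from h import *
plan(.639,-.060,.0745,-92.4)
s=shot("side")
cv2.imwrite("pics/s3.png",cv2.resize(s["color"][100:260,210:420,::-1],(787,600)))
c=shot("top")
cv2.imwrite("pics/t3.png",cv2.resize(c["color"][70:190,130:310,::-1],(800,533)))
```

```text
t 11.4 grasp now [ 0.6375 -0.0584  0.1446] phi -92.31 tilt 0.23 | turn z 0.09 | shift after turn [ 1.5  1.5 70.1] | shift in present axes [ 1.8  1.5 70.1] q1,q6 [-0.17  1.44] open 0.0173 F [-0.3 -1.  -2. ]
```

View pics/s3.png

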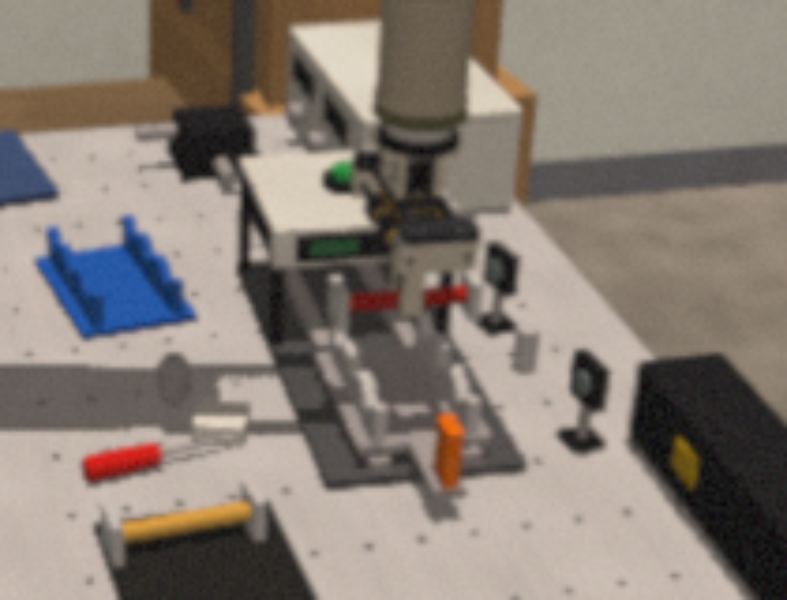

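The red barrel hangs level from the fingers at (405,297) above the carriage, with the flanges outside the rails. Next I lower it into seat 1.

Emit:
drive_tool(
  moves=[5, 1.5, 1.5, 20, 0, 0, 0, 5, 0, 0, 20, 0, 0, 0, 5, 0, 0, 15, 0, 0, 0, 5, 0, 0, 10, 0, 0, 0, 5, 0, 0, 4, 0, 0, 0, 5, 0, 0, 0, 0, 0, 0, 5, 0, 0, 0, 0, 0, 0],
)

```text
t: 12.25
tool_pos: [0.6403, -0.0611, 0.2467]
orientation: [3.141, -0.066, 0.002]
force: [-0.2, 0.7, -1.1]
opening: 0.0171
gripper_force: 25.0
```

```bash
python3 -c "
from h import *
plan(.639,-.060,.0745,-92.4)"
```

```text
t 12.2 grasp now [ 0.6406 -0.0611  0.0794] phi -92.41 tilt 0.08 | turn z -0.01 | shift after turn [-1.6 -1.1  4.9] | shift in present axes [-1.6 -1.1  4.9] q1,q6 [-0.17  1.44] open 0.0171 F [-0.2  0.7 -1.1]
```

Emit:
drive_tool(
  moves=[5, -1, -1, 2, 0, 0, 0, 5, 0, 0, 2, 0, 0, 0, 5, 0, 0, 1, 0, 0, 0, 5, 0, 0, 0, 0, 0, 0],
)

```text
t: 12.65
tool_pos: [0.6395, -0.0595, 0.2421]
orientation: [-3.141, 0.066, -0.003]
force: [-1.8, 2.2, 4.4]
opening: 0.0174
gripper_force: 25.0
```

Emit:
drive_tool(
  moves=[22, 0, 0, 0, 0, 0, 0, 38, 0, 0, 0, 0, 0, 0, 38, 0, 0, 0, 0, 0, 0, 38, 0, 0, -20, 0, 0, 0, 38, 0, 0, -40, 0, 0, 0, 38, 0, 0, -40, 0, 0, 0, 38, 0, 0, 0, 0, 0, 0],
)

```text
t: 13.35
tool_pos: [0.641, -0.0603, 0.3485]
orientation: [3.139, -0.066, 0.018]
force: [0.3, 0.2, 0.5]
opening: 0.0378
gripper_force: 0.0
```

Run:
```python
from h import *
plan(.390,-.2115,.12,-85)
c=shot("top")
cv2.imwrite("pics/t4.png",cv2.resize(c["color"][70:250,170:350,::-1],(600,600)))
s=shot("side");cv2.imwrite("pics/s4.png",cv2.resize(s["color"][100:260,210:420,::-1],(787,600)))
for cc in(c,s):
    M=masks(cc);W=cloud(cc)
    for k in("red","brass"):
        for ce,n,m in blobs(M[k],20):
            P=W[m]
            if P[:,2].mean()<.12 and P[:,0].mean()>.3 and P[:,1].mean()<.1: print(k,ce.round(),n,rect(P),np.median(P,0).round(4))
```

```text
t 13.3 grasp now [ 0.6429 -0.0606  0.1813] phi -92.42 tilt 0.66 | turn z -7.42 | shift after turn [-265.1  128.2   61.3] | shift in present axes [-247.   161.3   58.7] q1,q6 [-0.17  1.44] open 0.0378 F [0.3 0.2 0.5]
red [257. 227.] 147 (array([ 0.3056, -0.1003]), array([0.0181, 0.1706]), np.float32(11.54)) [ 0.3541 -0.0893  0.024 ]
red [417. 241.] 253 (array([ 0.2805, -0.3654]), array([0.0373, 0.5178]), np.float32(99.11)) [ 0.311  -0.5496  0.0373]
brass [314.  65.] 34 (array([ 0.8427, -0.2594]), array([0.0056, 0.0335]), np.float32(92.39)) [ 0.8436 -0.2593  0.066 ]
brass [299. 214.] 250 (array([ 0.3245, -0.1855]), array([0.0607, 0.2454]), np.float32(158.79)) [ 0.3903 -0.2103  0.0295]
red [319. 196.] 91 (array([ 0.6444, -0.0668]), array([0.0222, 0.1107]), np.float32(176.81)) [ 0.6446 -0.0664  0.0725]
red [242. 223.] 117 (array([ 0.2262, -0.7729]), array([0.066 , 1.4088]), np.float32(78.77)) [ 0.3565 -0.1012  0.0188]
red [255. 307.] 263 (array([ 0.2335, -0.9718]), array([0.0379, 1.0211]), np.float32(79.45)) [ 0.3118 -0.5432  0.0362]
brass [392. 222.] 52 (array([ 0.8451, -0.2616]), array([0.0074, 0.0407]), np.float32(93.53)) [ 0.8456 -0.2633  0.0572]
brass [259. 239.] 174 (array([ 0.3957, -0.2189]), array([0.0196, 0.1155]), np.float32(4.73)) [ 0.3935 -0.2183  0.0269]
```

View pics/s4.png

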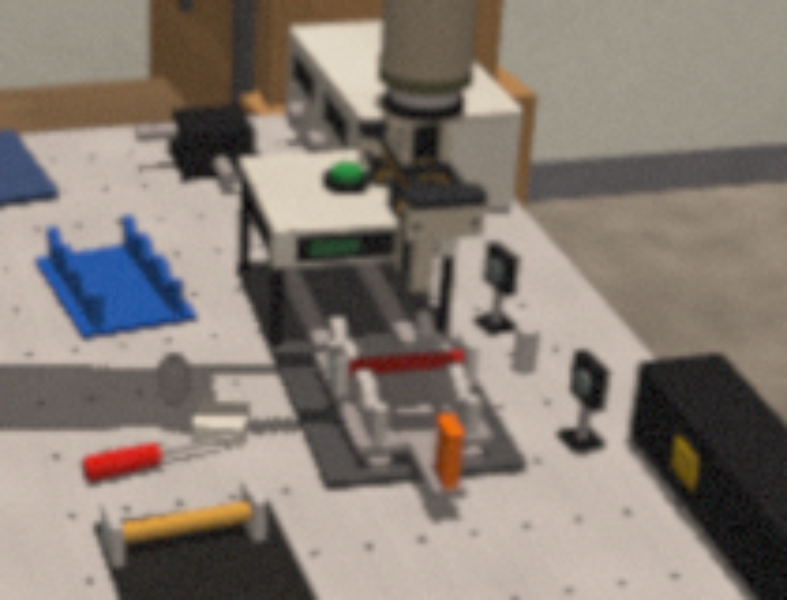

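The red barrel lies level in the middle notches at (405,362). Brass is still on the mat, so I fetch it now.

Emit:
drive_tool(
  moves=[45, -31, 20, 0, 0, 0, 0, 45, -31, 20, 0, 0, 0, 0, 45, -31, 20, 0, 0, 0, 0, 45, -31, 20, 0, 0, 0, 0, 45, -31, 20, 0, 0, 0, 0, 45, -31, 20, 0, 0, 0, 0, 45, -31, 20, 10, 0, 0, -4, 45, -30, 20, 20, 0, 0, -3.5],
)

```text
t: 14.25
tool_pos: [0.3855, -0.2119, 0.3101]
orientation: [3.138, 0.144, 0.0]
force: [-0.4, -0.4, -0.4]
opening: 0.0455
gripper_force: 0.0
```

Emit:
drive_tool(
  moves=[45, 0, 0, 25, 0, 0, 0, 45, 0, 0, 0, 0, 0, 0, 45, 0, 0, 0, 0, 0, 0],
)

```text
t: 14.55
tool_pos: [0.3865, -0.211, 0.2847]
orientation: [-3.137, -0.139, 0.004]
force: [0.3, 0.7, 0.7]
opening: 0.045
gripper_force: 0.0
```

```bash
python3 -c "
from h import *
plan(.390,-.2115,.027,-85)"
```

```text
t 14.6 grasp now [ 0.3861 -0.2107  0.1174] phi -84.94 tilt 0.17 | turn z 0.06 | shift after turn [ 3.8  1.1 90.4] | shift in present axes [ 4.   1.3 90.4] q1,q6 [-0.62  0.87] open 0.045 F [0.3 0.7 0.7]
```

Emit:
drive_tool(
  moves=[45, 4, 1, 25, 0, 0, 0, 45, 0, 0, 25, 0, 0, 0, 45, 0, 0, 22, 0, 0, 0, 45, 0, 0, 18, 0, 0, 0, 45, 0, 0, 0, 0, 0, 0, 5, 0, 0, 0, 0, 0, 0, 5, 0, 0, 0, 0, 0, 0, 5, 0, 0, 0, 0, 0, 0],
)

```text
t: 15.35
tool_pos: [0.3918, -0.2125, 0.1973]
orientation: [3.137, 0.14, 0.003]
force: [0.8, -0.3, -0.3]
opening: 0.0256
gripper_force: 0.0
```

Emit:
drive_tool(
  moves=[5, 0, 0, 0, 0, 0, 0, 5, 0, 0, -5, 0, 0, 0, 5, 0, 0, -20, 0, 0, 0, 5, 0, 0, -30, 0, 0, 0, 5, 0, 0, -30, 0, 0, 0, 5, 0, 0, -25, 0, 0, 0, 5, 0, 0, -10, 0, 0, 0, 5, 0, 0, 0, 0, 0, 0],
)

```text
t: 16.15
tool_pos: [0.3914, -0.2124, 0.3174]
orientation: [3.136, 0.139, 0.004]
force: [0.4, 0.3, -0.9]
opening: 0.017
gripper_force: 25.0
```

```bash
python3 -c "
from h import *
plan(.6366,-.1199,.147,-92.4)"
```

```text
t 16.1 grasp now [ 0.3919 -0.2128  0.1501] phi -84.92 tilt 0.2 | turn z 7.48 | shift after turn [ 240.6 -103.1    3.1] | shift in present axes [252.  -70.8   3.6] q1,q6 [-0.61  0.87] open 0.017 F [ 0.4  0.3 -0.9]
```

Emit:
drive_tool(
  moves=[5, 31.5, -9, 0, 0, 0, 0, 5, 31.5, -9, 0, 0, 0, 0, 5, 31.5, -9, 0, 0, 0, 0, 5, 31.5, -9, 0, 0, 0, 0, 5, 31.5, -9, 0, 0, 0, 0, 5, 31.5, -9, 0, 0, 0, 0, 5, 31.5, -9, 0, 0, 0, 0, 5, 31.5, -8, 0, 0, 0, 0],
)

```text
t: 16.95
tool_pos: [0.6362, -0.1182, 0.3128]
orientation: [-3.137, -0.14, 0.005]
force: [-0.1, -1.1, -0.5]
opening: 0.0174
gripper_force: 25.0
```

Emit:
drive_tool(
  moves=[5, 0, 0, 0, 0, 0, 7.5, 5, 0, 0, 0, 0, 0, 0, 5, 0, 0, 0, 0, 0, 0, 5, 0, 0, 0, 0, 0, 0],
)

```text
t: 17.35
tool_pos: [0.635, -0.1193, 0.3149]
orientation: [-3.141, 0.063, 0.002]
force: [0.1, -0.9, -1.6]
opening: 0.0169
gripper_force: 25.0
```

Run:
```python
from h import *
plan(.6372,-.1199,.076,-92.4)
s=shot("side")
M=masks(s);W=cloud(s)
for k in("red","brass"):
    for ce,n,m in blobs(M[k],20):
        P=W[m]
        if P[:,2].mean()<.16 and P[:,0].mean()>.5 and P[:,1].mean()<.1: print(k,ce.round(),n,rect(P),np.median(P,0).round(4))
```

```text
t 17.4 grasp now [ 0.6347 -0.1193  0.1476] phi -92.29 tilt 0.08 | turn z 0.11 | shift after turn [ 2.5  0.5 71.6] | shift in present axes [ 2.6  0.5 71.6] q1,q6 [-0.27  1.35] open 0.0169 F [ 0.1 -0.9 -1.6]
red [319. 196.] 83 (array([ 0.6431, -0.0675]), array([0.0196, 0.1112]), np.float32(1.19)) [ 0.6478 -0.0681  0.073 ]
brass [314. 188.] 60 (array([ 0.6044, -0.1245]), array([0.0203, 0.0441]), np.float32(179.69)) [ 0.6029 -0.1257  0.1439]
brass [334. 186.] 44 (array([ 0.6743, -0.1274]), array([0.016 , 0.0414]), np.float32(0.35)) [ 0.6739 -0.1285  0.1437]
brass [393. 222.] 53 (array([ 0.4931, -0.8612]), array([0.022, 1.427]), np.float32(59.49)) [ 0.8453 -0.2651  0.0587]
```

Emit:
drive_tool(
  moves=[5, 2, 0.5, 20, 0, 0, 0, 5, 0, 0, 20, 0, 0, 0, 5, 0, 0, 15, 0, 0, 0, 5, 0, 0, 10, 0, 0, 0, 5, 0, 0, 4, 0, 0, 0, 5, 0, 0, 2, 0, 0, 0, 5, 0, 0, 0, 0, 0, 0, 5, 0, 0, 0, 0, 0, 0],
)

```text
t: 18.2
tool_pos: [0.638, -0.1197, 0.2457]
orientation: [3.141, -0.066, 0.002]
force: [-0.1, -0.2, -1.1]
opening: 0.0172
gripper_force: 25.0
```

Emit:
drive_tool(
  moves=[5, 0, 0, 2, 0, 0, 0, 5, 0, 0, 1, 0, 0, 0, 5, 0, 0, 0, 0, 0, 0, 22, 0, 0, 0, 0, 0, 0, 38, 0, 0, 0, 0, 0, 0, 38, 0, 0, 0, 0, 0, 0],
)

```text
t: 18.8
tool_pos: [0.6376, -0.1197, 0.2417]
orientation: [3.141, -0.066, -0.0]
force: [0.2, 0.6, -0.8]
opening: 0.0334
gripper_force: 0.0
```

Emit:
drive_tool(
  moves=[38, 0, 0, -20, 0, 0, 0, 38, 0, 0, -40, 0, 0, 0, 38, 0, 0, -40, 0, 0, 0, 38, 0, 0, 0, 0, 0, 0, 38, 0, 0, 0, 0, 0, 0, 38, 0, 0, 0, 0, 0, 0],
)

```text
t: 19.4
tool_pos: [0.6372, -0.1195, 0.3403]
orientation: [-3.14, 0.066, 0.003]
force: [-0.8, 0.5, -1.6]
opening: 0.0379
gripper_force: 0.0
```

Run:
```python
from h import *
plan(.6315,-.2148,.16,-2.3)
s=shot("side")
cv2.imwrite("pics/s5.png",cv2.resize(s["color"][100:260,210:420,::-1],(787,600)))
M=masks(s);W=cloud(s)
for k in("red","brass","orange"):
    for ce,n,m in blobs(M[k],20):
        P=W[m]
        if P[:,2].mean()<.16 and P[:,0].mean()>.3 and P[:,1].mean()<.1: print(k,ce.round(),n,rect(P),np.median(P,0).round(4))
```

```text
t 19.4 grasp now [ 0.6369 -0.1195  0.173 ] phi -92.42 tilt 0.12 | turn z 89.88 | shift after turn [95.5  1.5 13. ] | shift in present axes [-1.3 95.5 12.9] q1,q6 [-0.26  1.35] open 0.0379 F [-0.8  0.5 -1.6]
red [318. 196.] 87 (array([ 0.3627, -0.7474]), array([0.1051, 1.5204]), np.float32(67.58)) [ 0.6456 -0.0674  0.0725]
red [242. 222.] 125 (array([ 0.36  , -0.0994]), array([0.0252, 0.0728]), np.float32(6.95)) [ 0.3587 -0.0992  0.0195]
red [255. 307.] 267 (array([ 0.2335, -0.9716]), array([0.0379, 1.0215]), np.float32(79.45)) [ 0.3116 -0.5422  0.0363]
brass [323. 204.] 127 (array([ 0.3638, -0.7747]), array([0.1029, 1.4696]), np.float32(66.78)) [ 0.6397 -0.1262  0.0734]
brass [392. 222.] 52 (array([ 0.8464, -0.2624]), array([0.0077, 0.0458]), np.float32(87.07)) [ 0.8455 -0.2633  0.0588]
orange [330. 219.] 88 (array([ 0.3937, -0.7911]), array([0.0214, 1.4632]), np.float32(67.31)) [ 0.6313 -0.2293  0.0769]
```

View pics/s5.png

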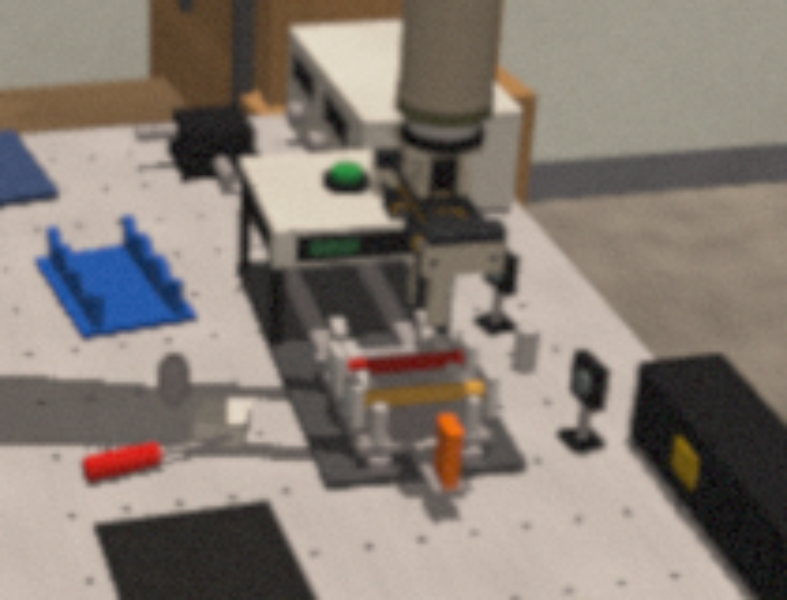

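Both barrels lie level in seats 0 and 1, brass at (422,393) and red at (405,362). Next I go to the handle.

Emit:
drive_tool(
  moves=[45, 0, 32, 0, 0, 0, 0, 45, 0, 32, 0, 0, 0, 0, 45, -1, 31, 0, 0, 0, 0, 45, 0, 0, 0, 0, 0, -8.5, 45, 0, 0, 0, 0, 0, -8.5, 45, 0, 0, 0, 0, 0, -8.5, 45, 0, 0, 0, 0, 0, -8.5, 45, 0, 0, 0, 0, 0, -8.5],
)

```text
t: 20.25
tool_pos: [0.6321, -0.2144, 0.3394]
orientation: [-2.946, -1.085, 0.004]
force: [-0.5, 0.1, 0.1]
opening: 0.0452
gripper_force: 0.0
```

Emit:
drive_tool(
  moves=[45, 0, 0, 0, 0, 0, -8.5, 45, 0, 0, 0, 0, 0, -8.5, 45, 0, 0, 0, 0, 0, -8.5, 45, 0, 0, 0, 0, 0, -8.5, 45, 0, 0, 0, 0, 0, -8.5, 45, 0, 0, 0, 0, 0, -5, 45, 0, 0, 0, 0, 0, 0, 45, 0, 0, 0, 0, 0, 0],
)

```text
t: 21.05
tool_pos: [0.6323, -0.2144, 0.3403]
orientation: [-2.269, -2.17, 0.001]
force: [0.2, 0.3, -0.9]
opening: 0.0451
gripper_force: 0.0
```

```bash
python3 -c "
from h import *
plan(.6318,-.2148,.088,-2.3)"
```

```text
t 21.1 grasp now [ 0.632  -0.2142  0.173 ] phi -2.58 tilt 0.12 | turn z -0.28 | shift after turn [-0.6 -0.2 85. ] | shift in present axes [-0.6 -0.  85. ] q1,q6 [-0.4  -0.36] open 0.0451 F [ 0.2  0.3 -0.9]
```

Emit:
drive_tool(
  moves=[45, 0, 0, 25, 0, 0, 0, 45, 0, 0, 25, 0, 0, 0, 45, 0, 0, 20, 0, 0, 0, 45, 0, 0, 15, 0, 0, 0, 45, 0, 0, 0, 0, 0, 0, 45, 0, 0, 0, 0, 0, 0],
)

```text
t: 21.65
tool_pos: [0.6327, -0.2145, 0.2569]
orientation: [-2.268, -2.173, 0.0]
force: [-1.0, 0.0, 0.5]
opening: 0.0451
gripper_force: 0.0
```

Emit:
drive_tool(
  moves=[10, 0, 0, 0, 0, 0, 0, 10, 0, 0, 0, 0, 0, 0, 10, 0, 0, 0, 0, 0, 0, 10, 0, 0, 0, 0, 0, 0, 10, 0, 0, 0, 0, 0, 0],
  grip_force=35,
)

```text
t: 22.15
tool_pos: [0.632, -0.2146, 0.2574]
orientation: [-2.267, -2.173, 0.002]
force: [-7.2, 1.1, 6.3]
opening: 0.016
gripper_force: 35.0
```

Emit:
drive_tool(
  moves=[10, 5, -1, 0, 0, 0, 0, 10, 10, 0, 0, 0, 0, 0, 10, 15, 0, 0, 0, 0, 0, 10, 15, 0, 0, 0, 0, 0, 10, 15, 0, 0, 0, 0, 0, 10, 15, 0, 0, 0, 0, 0, 10, 15, 0, 0, 0, 0, 0, 10, 15, 0, 0, 0, 0, 0],
)

```text
t: 22.95
tool_pos: [0.6364, -0.1079, 0.2574]
orientation: [2.266, 2.174, 0.001]
force: [1.4, -2.4, 4.5]
opening: 0.0157
gripper_force: 35.0
```

Emit:
drive_tool(
  moves=[10, 15, 0, 0, 0, 0, 0, 10, 15, 0, 0, 0, 0, 0, 10, 15, 0, 0, 0, 0, 0, 10, 15, 0, 0, 0, 0, 0, 10, 15, 0, 0, 0, 0, 0, 10, 15, 0, 0, 0, 0, 0, 10, 12, 0, 0, 0, 0, 0, 10, 8, 0, 0, 0, 0, 0],
)

```text
t: 23.75
tool_pos: [0.6413, 0.002, 0.2574]
orientation: [2.266, 2.174, 0.003]
force: [4.5, -2.6, 4.8]
opening: 0.016
gripper_force: 35.0
```

Emit:
drive_tool(
  moves=[10, 8, 0, 0, 0, 0, 0, 10, 5, 0, 0, 0, 0, 0, 10, 4, 0, 0, 0, 0, 0, 10, 4, 0, 0, 0, 0, 0, 10, 2, 0, 0, 0, 0, 0, 10, 0, 0, 0, 0, 0, 0, 10, 0, 0, 0, 0, 0, 0],
)

```text
t: 24.45
tool_pos: [0.6422, 0.0212, 0.2574]
orientation: [2.266, 2.169, -0.003]
force: [3.5, -16.9, 5.8]
opening: 0.0159
gripper_force: 35.0
```

Emit:
drive_tool(
  moves=[10, -3, 0, 0, 0, 0, 0, 40, 0, 0, 0, 0, 0, 0, 40, 0, 0, 0, 0, 0, 0, 40, 0, 0, 0, 0, 0, 0, 40, 0, 0, -30, 0, 0, 0, 40, 0, 0, -50, 0, 0, 0, 40, 0, 0, -50, 0, 0, 0, 40, 0, 0, 0, 0, 0, 0],
)

```text
t: 25.25
tool_pos: [0.6432, 0.0209, 0.3961]
orientation: [2.26, 2.168, 0.014]
force: [1.6, -0.8, 0.7]
opening: 0.0398
gripper_force: 0.0
```

Run:
```python
from h import *
s=shot("side")
cv2.imwrite("pics/s6.png",cv2.resize(s["color"][100:260,210:420,::-1],(787,600)))
c=shot("top")
for cc in (s,c):
  M=masks(cc);W=cloud(cc)
  for k in("green","orange","red","brass"):
    for ce,n,m in blobs(M[k],6):
        P=W[m];q=np.median(P,0)
        if q[2]<.2 and .5<q[0]<.75 and -.1<q[1]<.3: print(k,ce.round(),n,q.round(4), plane(cc,[ce],.168).round(4))
plan(.650,.184,.225,-2.3)
```

```text
green [301. 146.] 24 [0.6454 0.1745 0.1663] [[0.6447 0.1681 0.168 ]]
orange [312. 187.] 62 [0.6429 0.0049 0.0675] [[ 0.5829 -0.1648  0.168 ]]
brass [307. 174.] 98 [0.6527 0.1086 0.0718] [[ 0.5937 -0.0695  0.168 ]]
t 25.4 grasp now [0.6424 0.0208 0.2213] phi -2.39 tilt 0.18 | turn z -0.09 | shift after turn [163.4   1.1  -3.7] | shift in present axes [163.4   0.8  -3.7] q1,q6 [-0.05 -0.01] open 0.0401 F [ 0.3  0.1 -0.5]
```

View pics/s6.png

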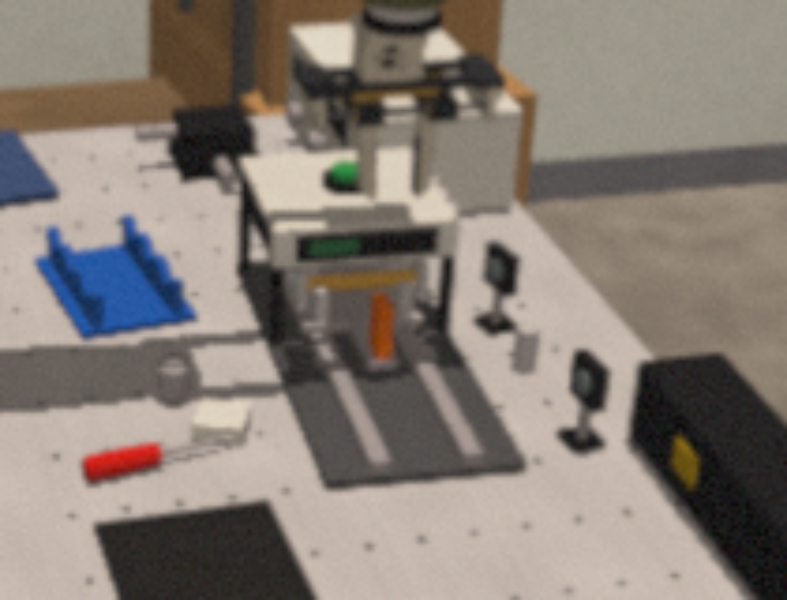

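The carriage is home: the handle is at (382,325) in front of the hood and the brass barrel lies level beneath it at (362,280). Next I press the button.

Emit:
drive_tool(
  moves=[0, 40, 0, 0, 0, 0, 0, 0, 40, 0, 0, 0, 0, 0, 0, 40, 0, 0, 0, 0, 0, 0, 42, 1, 0, 0, 0, 0, 0, 0, 0, 0, 0, 0, 0, 0, 0, 0, 0, 0, 0, 0, 0, 0, 0, 0, 0, 0, 0],
  grip_force=10,
)

```text
t: 26.05
tool_pos: [0.649, 0.1814, 0.3849]
orientation: [-2.267, -2.173, 0.004]
force: [-0.3, -0.5, 0.4]
opening: 0.0005
gripper_force: 0.0
```

```bash
python3 -c "
from h import *
plan(.650,.183,.187,-2.3)"
```

```text
t 26.1 grasp now [0.6486 0.1812 0.2176] phi -2.43 tilt 0.17 | turn z -0.13 | shift after turn [ 1.8  1.3 30.6] | shift in present axes [ 1.9  1.4 30.6] q1,q6 [0.2  0.24] open 0.0005 F [-0.3 -0.5  0.4]
```

Emit:
drive_tool(
  moves=[0, 1.5, 1, 15, 0, 0, 0, 0, 0, 0, 12, 0, 0, 0, 0, 0, 0, 5, 0, 0, 0, 0, 0, 0, 3, 0, 0, 0, 0, 0, 0, 0, 0, 0, 0, 0, 0, 0, 0, 0, 0],
)

```text
invalid input at $.moves: expected a multiple of 7 numbers
```

Emit:
drive_tool(
  moves=[0, 0, 0, 2, 0, 0, 0, 0, 0, 0, 0, 0, 0, 0, 0, 0, 0, 0, 0, 0, 0],
)

```text
t: 26.35
tool_pos: [0.6494, 0.1812, 0.3846]
orientation: [-2.269, -2.173, 0.0]
force: [-0.4, 0.8, -0.1]
opening: 0.0006
gripper_force: 0.0
```

Emit:
drive_tool(
  moves=[0, 1.5, 1, 15, 0, 0, 0, 0, 0, 0, 10, 0, 0, 0, 0, 0, 0, 5, 0, 0, 0, 0, 0, 0, 3, 0, 0, 0, 0, 0, 0, 0, 0, 0, 0, 0, 0, 0, 0, 0, 0, 0],
)

```text
t: 26.95
tool_pos: [0.6504, 0.1836, 0.3522]
orientation: [2.268, 2.174, 0.0]
force: [-1.9, -0.8, 3.3]
opening: 0.0005
gripper_force: 1.6
```

Emit:
drive_tool(
  moves=[0, 0, 0, 3, 0, 0, 0, 0, 0, 0, 2, 0, 0, 0, 0, 0, 0, 0, 0, 0, 0],
)

```text
t: 27.25
tool_pos: [0.6506, 0.1837, 0.3493]
orientation: [2.267, 2.173, 0.003]
force: [-7.5, -1.3, 14.3]
opening: 0.0005
gripper_force: 7.2
```

Emit:
drive_tool(
  moves=[0, 0, 0, 1, 0, 0, 0, 0, 0, 0, 0, 0, 0, 0, 0, 0, 0, 0, 0, 0, 0],
)

```text
t: 27.55
tool_pos: [0.6505, 0.1837, 0.3492]
orientation: [2.266, 2.173, 0.004]
force: [-10.1, -1.8, 18.7]
opening: 0.0004
gripper_force: 9.3
```

Emit:
drive_tool(
  moves=[0, 0, 0, -20, 0, 0, 0, 0, 0, 0, -25, 0, 0, 0, 40, -41, 0, 0, 0, 0, 0, 40, -41, 0, 0, 0, 0, 0, 40, -41, 0, 0, 0, 0, 0, 40, -40, 0, 0, 0, 0, 0, 40, 0, 0, 0, 0, 0, 0, 40, 0, 0, 0, 0, 0, 0],
)

```text
t: 28.35
tool_pos: [0.6436, 0.0199, 0.3905]
orientation: [-2.27, -2.172, -0.001]
force: [-0.1, 0.4, 0.1]
opening: 0.0394
gripper_force: 0.0
```

```bash
python3 -c "
from h import *
plan(.6418,.0210,.089,-2.4)"
```

```text
t 28.4 grasp now [0.6437 0.02   0.2232] phi -2.53 tilt 0.03 | turn z -0.13 | shift after turn [  1.   -1.9 134.2] | shift in present axes [  0.9  -2.  134.2] q1,q6 [-0.05 -0.  ] open 0.0394 F [-0.1  0.4  0.1]
```

Emit:
drive_tool(
  moves=[45, 1, -2, 35, 0, 0, 0, 45, 0, 0, 35, 0, 0, 0, 45, 0, 0, 30, 0, 0, 0, 45, 0, 0, 20, 0, 0, 0, 45, 0, 0, 14, 0, 0, 0, 45, 0, 0, 0, 0, 0, 0, 45, 0, 0, 0, 0, 0, 0],
)

```text
t: 29.05
tool_pos: [0.642, 0.0225, 0.2575]
orientation: [2.266, 2.175, 0.001]
force: [-0.2, -0.3, 0.0]
opening: 0.0453
gripper_force: 0.0
```

Emit:
drive_tool(
  moves=[10, 0, 0, 0, 0, 0, 0, 10, 0, 0, 0, 0, 0, 0, 10, 0, 0, 0, 0, 0, 0, 10, 0, 0, 0, 0, 0, 0, 10, 0, 0, 0, 0, 0, 0],
  grip_force=35,
)

```text
t: 29.55
tool_pos: [0.6422, 0.0217, 0.2574]
orientation: [2.267, 2.173, 0.003]
force: [4.1, -0.7, -0.9]
opening: 0.0157
gripper_force: 35.0
```

Emit:
drive_tool(
  moves=[10, -5, 0, 0, 0, 0, 0, 10, -10, 0, 0, 0, 0, 0, 10, -15, 0, 0, 0, 0, 0, 10, -15, 0, 0, 0, 0, 0, 10, -15, 0, 0, 0, 0, 0, 10, -15, 0, 0, 0, 0, 0, 10, -15, 0, 0, 0, 0, 0, 10, -15, 0, 0, 0, 0, 0],
)

```text
t: 30.35
tool_pos: [0.6374, -0.0843, 0.2574]
orientation: [2.267, 2.173, 0.002]
force: [5.7, 2.3, 3.1]
opening: 0.0159
gripper_force: 35.0
```

Emit:
drive_tool(
  moves=[10, -15, 0, 0, 0, 0, 0, 10, -15, 0, 0, 0, 0, 0, 10, -15, 0, 0, 0, 0, 0, 10, -15, 0, 0, 0, 0, 0, 10, -15, 0, 0, 0, 0, 0, 10, -15, 0, 0, 0, 0, 0, 10, -12, 0, 0, 0, 0, 0, 10, -8, 0, 0, 0, 0, 0],
)

```text
t: 31.15
tool_pos: [0.6324, -0.1947, 0.2574]
orientation: [2.268, 2.173, 0.0]
force: [4.2, 1.5, 6.5]
opening: 0.0154
gripper_force: 35.0
```

Emit:
drive_tool(
  moves=[10, -8, 0, 0, 0, 0, 0, 10, -5, 0, 0, 0, 0, 0, 10, -4, 0, 0, 0, 0, 0, 10, -4, 0, 0, 0, 0, 0, 10, -1, 0, 0, 0, 0, 0, 10, 0, 0, 0, 0, 0, 0, 10, 0, 0, 0, 0, 0, 0],
)

```text
t: 31.85
tool_pos: [0.6317, -0.2137, 0.2574]
orientation: [-2.265, -2.173, -0.004]
force: [0.9, 10.9, 10.5]
opening: 0.016
gripper_force: 35.0
```

Emit:
drive_tool(
  moves=[10, 1, 0, 0, 0, 0, 0, 45, 0, 0, 0, 0, 0, 0, 45, 0, 0, 0, 0, 0, 0, 45, 0, 0, 0, 0, 0, 0, 45, 0, 0, -30, 0, 0, 0, 45, 0, 0, -40, 0, 0, 0, 45, 0, 0, -20, 0, 0, 8.5, 45, 0, 0, 0, 0, 0, 8.5],
)

```text
t: 32.65
tool_pos: [0.6325, -0.2149, 0.3516]
orientation: [2.565, 1.804, 0.005]
force: [0.4, -0.8, 0.0]
opening: 0.0446
gripper_force: 0.0
```

Emit:
drive_tool(
  moves=[45, 0, 0, 0, 0, 0, 8.5, 45, 0, 0, 0, 0, 0, 8.5, 45, 0, 0, 0, 0, 0, 8.5, 45, 0, 0, 0, 0, 0, 8.5, 45, 0, 0, 0, 0, 0, 8.5, 45, 0, 0, 0, 0, 0, 8.5, 45, 0, 0, 0, 0, 0, 8.5, 45, 0, 0, 0, 0, 0, 8.5],
)

```text
t: 33.45
tool_pos: [0.6312, -0.2144, 0.346]
orientation: [-3.141, -0.061, 0.002]
force: [-0.9, -0.7, -0.2]
opening: 0.0452
gripper_force: 0.0
```

Emit:
drive_tool(
  moves=[45, 0, 0, 0, 0, 0, 5, 45, 0, 0, 0, 0, 0, 0, 45, 0, 0, 0, 0, 0, 0],
)

```text
t: 33.75
tool_pos: [0.6314, -0.2143, 0.3462]
orientation: [-3.141, 0.062, 0.002]
force: [-0.4, 0.3, 1.2]
opening: 0.0451
gripper_force: 0.0
```

Run:
```python
from h import *
s=shot("side")
cv2.imwrite("pics/s7.png",cv2.resize(s["color"][100:260,210:420,::-1],(787,600)))
M=masks(s);W=cloud(s)
for k in("red","brass","orange"):
    for ce,n,m in blobs(M[k],20):
        P=W[m];q=np.median(P,0)
        if q[2]<.16 and .3<q[0]<.8 and -.3<q[1]<.1: print(k,ce.round(),n,q.round(4))
plan(.6372,-.1198,.076,-92.4)
```

```text
red [317. 196.] 92 [ 0.6391 -0.0661  0.0735]
red [242. 223.] 123 [ 0.3562 -0.1006  0.0189]
brass [323. 205.] 116 [ 0.6406 -0.1269  0.0727]
orange [330. 221.] 77 [ 0.6315 -0.2297  0.0725]
t 33.8 grasp now [ 0.6313 -0.2142  0.1791] phi -92.27 tilt 0.04 | turn z 0.13 | shift after turn [  1.9 -94.5 103.1] | shift in present axes [  2.2 -94.5 103.1] q1,q6 [-0.4   1.21] open 0.0449 F [ 0.3  0.8 -0.7]
```

View pics/s7.png

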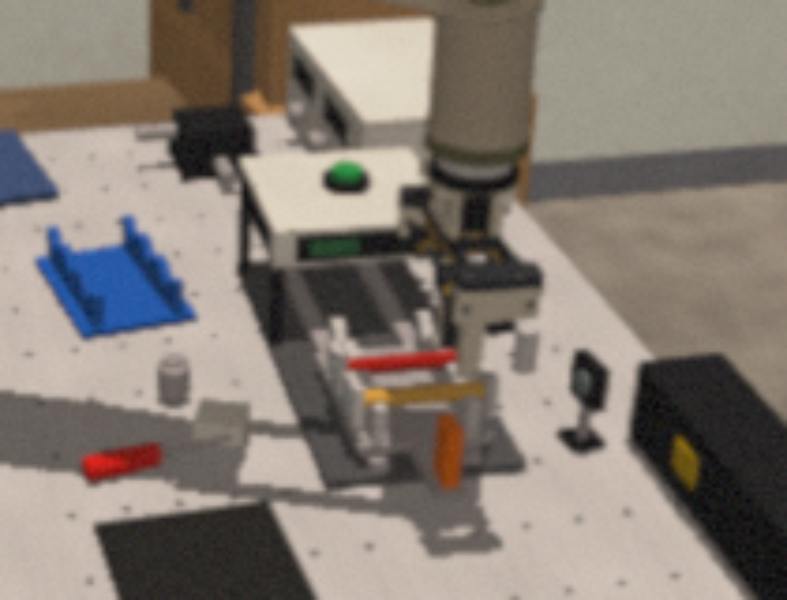

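Both barrels remain level, brass at (422,393) and red at (400,360), and the carriage is out. I pick brass first.

Emit:
drive_tool(
  moves=[40, 2, -32, 0, 0, 0, 0, 40, 0, -32, 0, 0, 0, 0, 40, 0, -30.5, 0, 0, 0, 0, 40, 0, 0, 25, 0, 0, 0, 40, 0, 0, 30, 0, 0, 0, 40, 0, 0, 28, 0, 0, 0, 40, 0, 0, 19, 0, 0, 0, 40, 0, 0, 0, 0, 0, 0],
)

```text
t: 34.6
tool_pos: [0.6359, -0.1192, 0.2406]
orientation: [-3.139, 0.063, 0.01]
force: [-1.0, -0.0, -0.9]
opening: 0.04
gripper_force: 0.0
```

Emit:
drive_tool(
  moves=[40, 0, 0, 0, 0, 0, 0, 40, 0, 0, 0, 0, 0, 0, 5, 0, 0, 0, 0, 0, 0, 5, 0, 0, 0, 0, 0, 0, 5, 0, 0, 0, 0, 0, 0, 5, 0, 0, 0, 0, 0, 0, 5, 0, 0, 0, 0, 0, 0],
  grip_force=25,
)

```text
t: 35.3
tool_pos: [0.6379, -0.119, 0.2454]
orientation: [-3.14, 0.066, -0.002]
force: [-0.0, 5.6, 5.4]
opening: 0.0173
gripper_force: 25.0
```

Emit:
drive_tool(
  moves=[5, 0, 0, -5, 0, 0, 0, 5, 0, 0, -20, 0, 0, 0, 5, 0, 0, -30, 0, 0, 0, 5, 0, 0, -30, 0, 0, 0, 5, 0, 0, 0, 0, 0, 0, 5, 0, 0, 0, 0, 0, 0],
)

```text
t: 35.9
tool_pos: [0.6378, -0.12, 0.3305]
orientation: [3.14, -0.066, 0.003]
force: [0.4, 0.4, -2.4]
opening: 0.0173
gripper_force: 25.0
```

Run:
```python
from h import *
R=np.array([.4125,.270]);d=np.array([-.1357,.9907])
for i in(-1,0,1):print(R+.06*i*d)
plan(*(R+.06*d),.14,-82.2)
plan(*(R),.14,-82.2)
```

```text
[0.420642 0.210558]
[0.4125 0.27  ]
[0.404358 0.329442]
t 35.9 grasp now [ 0.6381 -0.1202  0.1632] phi -92.43 tilt 0.11 | turn z -10.23 | shift after turn [-170.5 -477.2   23.2] | shift in present axes [-252.6 -439.4   22.4] q1,q6 [-0.26  1.35] open 0.0173 F [ 0.4  0.4 -2.4]
t 35.9 grasp now [ 0.6381 -0.1202  0.1632] phi -92.43 tilt 0.11 | turn z -10.23 | shift after turn [-170.5 -417.2   23.2] | shift in present axes [-241.9 -380.3   22.4] q1,q6 [-0.26  1.35] open 0.0173 F [ 0.4  0.4 -2.4]
```

Emit:
drive_tool(
  moves=[5, -38, 0, 0, 0, 0, 0, 5, -38, 0, 0, 0, 0, 0, 5, -38, 0, 0, 0, 0, 0, 5, -38, 0, 0, 0, 0, 0, 5, -38, -20, 0, 0, 0, 0, 5, -30, -30, 0, 0, 0, 0, 5, -20, -35, 0, 0, 0, 0, 5, 0, -40, 0, 0, 0, 0],
)

```text
t: 36.7
tool_pos: [0.4005, 0.0158, 0.3276]
orientation: [3.14, -0.07, -0.005]
force: [1.2, -0.8, -2.1]
opening: 0.0171
gripper_force: 25.0
```

Emit:
drive_tool(
  moves=[5, 0, -40, 0, 0, 0, 0, 5, 0, -40, 0, 0, 0, 0, 5, 0, -40, 0, 0, 0, 0, 5, 0, -40, 0, 0, 0, 0, 5, 0, -40, 0, 0, 0, 0, 5, 0, -40, 0, 0, 0, -5, 5, 0, -40, 0, 0, 0, -5, 5, 0, 0, 0, 0, 0, 0],
)

```text
t: 37.5
tool_pos: [0.4102, 0.2983, 0.3276]
orientation: [3.134, 0.218, -0.005]
force: [-0.3, -0.7, -1.1]
opening: 0.0174
gripper_force: 25.0
```

Run:
```python
from h import *
plan(.4044,.3294,.052,-82.2)
```

```text
t 37.5 grasp now [0.4097 0.2983 0.1603] phi -82.03 tilt 0.17 | turn z 0.17 | shift after turn [ -1.  -31.6 108.3] | shift in present axes [ -0.6 -31.6 108.3] q1,q6 [0.53 1.96] open 0.0174 F [-0.3 -0.7 -1.1]
```

Emit:
drive_tool(
  moves=[5, -0.5, -31.5, 0, 0, 0, 0, 5, 0, 0, 25, 0, 0, 0, 5, 0, 0, 25, 0, 0, 0, 5, 0, 0, 15, 0, 0, 0, 5, 0, 0, 0, 0, 0, 0, 5, 0, 0, 0, 0, 0, 0],
)

```text
t: 38.1
tool_pos: [0.4068, 0.3258, 0.2645]
orientation: [3.134, 0.207, -0.002]
force: [-0.2, -0.7, 0.1]
opening: 0.0175
gripper_force: 25.0
```

Run:
```python
from h import *
plan(.4044,.3294,.052,-82.2)
s=shot("side")
cv2.imwrite("pics/s8.png",cv2.resize(s["color"][120:220,180:300,::-1],(720,600)))
M=masks(s);W=cloud(s)
for ce,n,m in blobs(M["brass"],10):
    q=np.median(W[m],0)
    if q[2]<.2 and .3<q[0]<.5 and .2<q[1]<.4: print(ce.round(),n,rect(W[m]),q.round(4))
B=M["blue"]&(W[...,2]>.036)&(W[...,2]<.06)
for ce,n,m in blobs(B,8): print("rail",ce.round(),n,rect(W[m]),W[m].mean(0).round(4))
```

```text
t 38.1 grasp now [0.4066 0.3257 0.0972] phi -82.45 tilt 0.07 | turn z -0.25 | shift after turn [-1.7 -4.  45.2] | shift in present axes [-1.7 -4.  45.2] q1,q6 [0.58 2.02] open 0.0175 F [-0.2 -0.7  0.1]
[245. 152.] 24 (array([0.4465, 0.3242]), array([0.0187, 0.0428]), np.float32(8.64)) [0.4486 0.3232 0.0899]
[228. 154.] 33 (array([0.3786, 0.3127]), array([0.022 , 0.0419]), np.float32(170.72)) [0.3754 0.3114 0.0918]
rail [229. 170.] 49 (array([0.3694, 0.2721]), array([0.0144, 0.1348]), np.float32(98.76)) [0.3706 0.2585 0.0434]
rail [251. 169.] 35 (array([0.4609, 0.2453]), array([0.0092, 0.1238]), np.float32(97.05)) [0.4592 0.2536 0.0425]
rail [236. 179.] 14 (array([0.3827, 0.1796]), array([0.0121, 0.0148]), np.float32(80.71)) [0.3827 0.1779 0.0429]
```

View pics/s8.png

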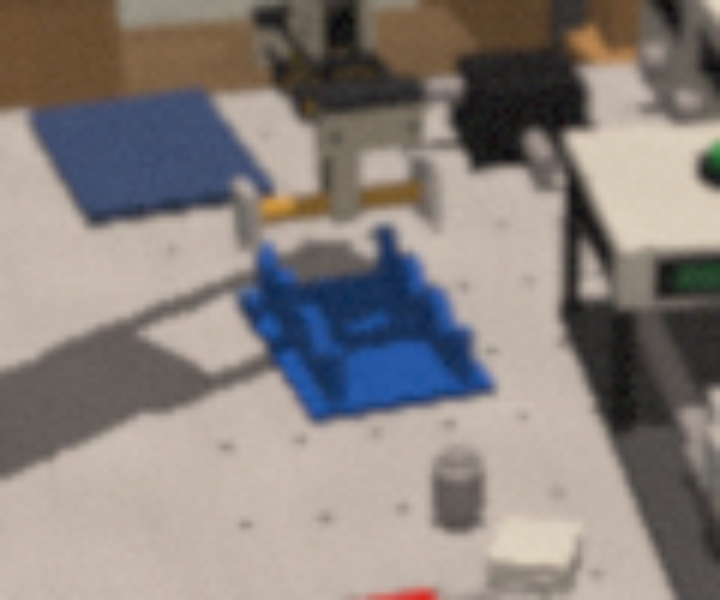

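The brass barrel hangs level over the far rack notch at (335,203), with its flanges outside the blue rails. Next I lower it.

Emit:
drive_tool(
  moves=[5, -1.5, -3.5, 10, 0, 0, 0, 5, 0, 0, 12, 0, 0, 0, 5, 0, 0, 10, 0, 0, 0, 5, 0, 0, 6, 0, 0, 0, 5, 0, 0, 3, 0, 0, 0, 5, 0, 0, 2, 0, 0, 0, 5, 0, 0, 0, 0, 0, 0, 5, 0, 0, 0, 0, 0, 0],
)

```text
t: 38.95
tool_pos: [0.405, 0.3297, 0.2221]
orientation: [-3.134, -0.208, -0.001]
force: [0.3, -0.6, -1.2]
opening: 0.0173
gripper_force: 25.0
```

Emit:
drive_tool(
  moves=[5, 0, 0, 2, 0, 0, 0, 5, 0, 0, 0, 0, 0, 0, 5, 0, 0, 0, 0, 0, 0],
)

```text
t: 39.25
tool_pos: [0.4051, 0.3298, 0.2202]
orientation: [-3.134, -0.208, -0.002]
force: [1.2, 1.9, 1.2]
opening: 0.0174
gripper_force: 25.0
```

Emit:
drive_tool(
  moves=[22, 0, 0, 0, 0, 0, 0, 38, 0, 0, 0, 0, 0, 0, 38, 0, 0, 0, 0, 0, 0, 38, 0, 0, -20, 0, 0, 0, 38, 0, 0, -40, 0, 0, 0, 38, 0, 0, -40, 0, 0, 0, 38, 0, 0, 0, 0, 0, 0],
)

```text
t: 39.95
tool_pos: [0.4066, 0.3307, 0.3264]
orientation: [-3.13, -0.208, -0.014]
force: [0.7, 0.2, 0.0]
opening: 0.0379
gripper_force: 0.0
```

Run:
```python
from h import *
plan(.637,-.0600,.17,-92.4)
s=shot("side")
cv2.imwrite("pics/s9.png",cv2.resize(s["color"][120:220,180:360,::-1],(800,444)))
M=masks(s);W=cloud(s)
for k in("brass","red"):
  for ce,n,m in blobs(M[k],10):
    q=np.median(W[m],0)
    if q[2]<.2 and .3<q[0]<.8 and -.3<q[1]<.4: print(k,ce.round(),n,rect(W[m]),q.round(4))
```

```text
t 40.0 grasp now [0.408  0.3317 0.1591] phi -82.41 tilt 0.59 | turn z 9.99 | shift after turn [245.2 381.7 -10.9] | shift in present axes [175.4 418.4 -11.1] q1,q6 [0.59 2.02] open 0.0379 F [0.7 0.2 0. ]
brass [235. 162.] 72 (array([0.4087, 0.3248]), array([0.0228, 0.1065]), np.float32(9.56)) [0.4059 0.3228 0.0465]
red [318. 196.] 95 (array([ 0.3629, -0.7458]), array([0.1059, 1.5236]), np.float32(67.58)) [ 0.6442 -0.0674  0.0733]
red [242. 223.] 117 (array([ 0.3596, -0.1001]), array([0.0239, 0.0727]), np.float32(5.66)) [ 0.357  -0.1011  0.0188]
```

View pics/s9.png

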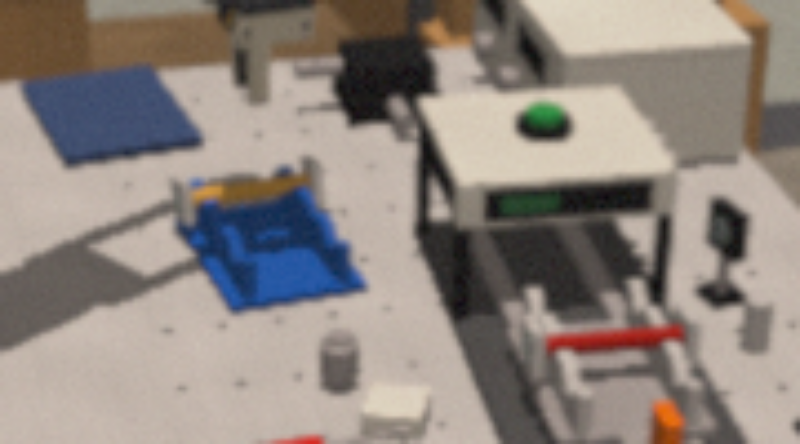

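Brass lies level in the far rack notch at (252,188). Next I fetch red.

Emit:
drive_tool(
  moves=[40, 0, 0, -40, 0, 0, 0, 40, 0, 38, -15, 0, 0, 0, 40, 0, 40, 0, 0, 0, 0, 40, 0, 40, 0, 0, 0, 0, 40, 0, 40, 0, 0, 0, 0, 40, 0, 40, 0, 0, 0, 0, 40, 0, 40, 0, 0, 0, 0, 40, 20, 40, 0, 0, 0, 0],
)

```text
t: 40.8
tool_pos: [0.4601, 0.0551, 0.3732]
orientation: [-3.134, -0.208, 0.004]
force: [1.5, 0.2, -0.5]
opening: 0.04
gripper_force: 0.0
```

Emit:
drive_tool(
  moves=[40, 28, 36, 0, 0, 0, 0, 40, 28, 36, 0, 0, 0, 0, 40, 33, 36, 0, 0, 0, 0, 40, 33, 32, 0, 0, 0, 0, 40, 33, 0, 0, 0, 0, 5, 40, 0, 0, 20, 0, 0, 5, 40, 0, 0, 30, 0, 0, 0, 40, 0, 0, 0, 0, 0, 0],
)

```text
t: 41.6
tool_pos: [0.6315, -0.0614, 0.3175]
orientation: [-3.139, 0.066, 0.017]
force: [-1.0, 1.0, -1.6]
opening: 0.0401
gripper_force: 0.0
```

Run:
```python
from h import *
plan(.637,-.0600,.076,-92.4)
```

```text
t 41.6 grasp now [ 0.6296 -0.0611  0.1502] phi -92.41 tilt 0.64 | turn z -0.01 | shift after turn [ 7.3 -1.4 74.2] | shift in present axes [ 8.2 -1.3 74.1] q1,q6 [-0.18  1.44] open 0.0401 F [-1.   1.  -1.6]
```

Emit:
drive_tool(
  moves=[40, 5.5, -1, 15, 0, 0, 0, 40, 0, 0, 20, 0, 0, 0, 40, 0, 0, 20, 0, 0, 0, 40, 0, 0, 10, 0, 0, 0, 40, 0, 0, 5, 0, 0, 0, 40, 0, 0, 0, 0, 0, 0, 40, 0, 0, 0, 0, 0, 0],
)

```text
t: 42.3
tool_pos: [0.6395, -0.061, 0.256]
orientation: [3.141, -0.066, 0.003]
force: [0.4, -0.3, 0.8]
opening: 0.0401
gripper_force: 0.0
```

Run:
```python
from h import *
plan(.637,-.0600,.077,-92.4)
```

```text
t 42.3 grasp now [ 0.6398 -0.061   0.0887] phi -92.41 tilt 0.1 | turn z -0.01 | shift after turn [-2.8 -0.9 11.7] | shift in present axes [-2.8 -0.9 11.7] q1,q6 [-0.17  1.44] open 0.0401 F [ 0.4 -0.3  0.8]
```

Emit:
drive_tool(
  moves=[40, -2.5, -1, 12, 0, 0, 0, 40, 0, 0, 0, 0, 0, 0, 40, 0, 0, 0, 0, 0, 0, 5, 0, 0, 0, 0, 0, 0, 5, 0, 0, 0, 0, 0, 0, 5, 0, 0, 0, 0, 0, 0, 5, 0, 0, 0, 0, 0, 0, 5, 0, 0, 0, 0, 0, 0],
)

```text
t: 43.1
tool_pos: [0.6368, -0.059, 0.2431]
orientation: [-3.139, 0.066, -0.001]
force: [-0.9, 4.9, 1.1]
opening: 0.017
gripper_force: 25.0
```

Emit:
drive_tool(
  moves=[5, 0, 0, -5, 0, 0, 0, 5, 0, 0, -20, 0, 0, 0, 5, 0, 0, -30, 0, 0, 0, 5, 0, 0, -30, 0, 0, 0, 5, 0, 0, 0, 0, 0, 0, 5, 0, 0, 0, 0, 0, 0],
)

```text
t: 43.7
tool_pos: [0.6368, -0.0601, 0.3285]
orientation: [3.14, -0.066, 0.003]
force: [-0.2, -1.0, -2.1]
opening: 0.0173
gripper_force: 25.0
```

Run:
```python
from h import *
plan(.4206,.2106,.15,-82.2)
s=shot("side")
M=masks(s);W=cloud(s)
for k in("red",):
  for ce,n,m in blobs(M[k],10):
    q=np.median(W[m],0)
    if q[2]<.2 and .5<q[0]<.8 and -.3<q[1]<.4: print(k,ce.round(),n,rect(W[m]),q.round(4))
```

```text
t 43.7 grasp now [ 0.6371 -0.0602  0.1612] phi -92.42 tilt 0.11 | turn z -10.22 | shift after turn [-177.7 -297.7   11.2] | shift in present axes [-227.7 -261.4   10.6] q1,q6 [-0.17  1.44] open 0.0173 F [-0.2 -1.  -2.1]
red [330. 175.] 42 (array([ 0.6789, -0.0681]), array([0.0159, 0.0467]), np.float32(1.59)) [ 0.6795 -0.0704  0.1578]
red [310. 176.] 46 (array([ 0.6083, -0.0696]), array([0.0187, 0.0449]), np.float32(9.04)) [ 0.6078 -0.0661  0.1584]
```

Emit:
drive_tool(
  moves=[5, -38, 0, 0, 0, 0, 0, 5, -38, 0, 0, 0, 0, 0, 5, -38, 0, 0, 0, 0, 0, 5, -38, 0, 0, 0, 0, 0, 5, -38, 0, 0, 0, 0, 0, 5, -38, -20, 0, 0, 0, 0, 5, 0, -35, 0, 0, 0, 0, 5, 0, -40, 0, 0, 0, 0],
)

```text
t: 44.55
tool_pos: [0.4109, 0.0449, 0.3259]
orientation: [3.14, -0.071, -0.003]
force: [1.5, 0.4, -1.0]
opening: 0.0174
gripper_force: 25.0
```

Emit:
drive_tool(
  moves=[5, 0, -40, 0, 0, 0, 0, 5, 0, -40, 0, 0, 0, 0, 5, 0, -40, 0, 0, 0, -5, 5, 0, -40, 0, 0, 0, -5, 5, 0, 0, 0, 0, 0, 0, 5, 0, 0, 0, 0, 0, 0],
)

```text
t: 45.15
tool_pos: [0.4151, 0.2051, 0.3258]
orientation: [3.133, 0.211, -0.005]
force: [-0.1, -0.8, -1.8]
opening: 0.0172
gripper_force: 25.0
```

Run:
```python
from h import *
plan(.418,.2103,.050,-82.2)
```

```text
t 45.1 grasp now [0.4146 0.2048 0.1585] phi -82.3 tilt 0.21 | turn z -0.1 | shift after turn [  4.1  -5.  108.5] | shift in present axes [  4.5  -5.1 108.5] q1,q6 [0.35 1.78] open 0.0172 F [-0.1 -0.8 -1.8]
```

Emit:
drive_tool(
  moves=[5, 3.5, -5, 20, 0, 0, 0, 5, 0, 0, 25, 0, 0, 0, 5, 0, 0, 25, 0, 0, 0, 5, 0, 0, 15, 0, 0, 0, 5, 0, 0, 8, 0, 0, 0, 5, 0, 0, 5, 0, 0, 0, 5, 0, 0, 0, 0, 0, 0, 5, 0, 0, 0, 0, 0, 0],
)

```text
t: 45.95
tool_pos: [0.4192, 0.2098, 0.2305]
orientation: [-3.135, -0.207, -0.002]
force: [0.3, -0.5, -0.1]
opening: 0.0171
gripper_force: 25.0
```

Run:
```python
from h import *
plan(.418,.2103,.050,-82.2)
s=shot("side")
M=masks(s);W=cloud(s)
for k in("red","brass"):
  for ce,n,m in blobs(M[k],10):
    q=np.median(W[m],0)
    if q[2]<.2 and .3<q[0]<.5 and .1<q[1]<.4: print(k,ce.round(),n,rect(W[m]),q.round(4))
```

```text
t 46.0 grasp now [0.4194 0.2099 0.0632] phi -82.44 tilt 0.06 | turn z -0.24 | shift after turn [-1.3 -0.6 13.2] | shift in present axes [-1.4 -0.6 13.2] q1,q6 [0.35 1.79] open 0.0171 F [ 0.3 -0.5 -0.1]
red [253. 171.] 25 (array([0.4595, 0.2074]), array([0.0169, 0.037 ]), np.float32(8.94)) [0.4587 0.2062 0.0572]
red [237. 173.] 31 (array([ 0.2482, -0.6278]), array([0.0358, 1.7036]), np.float32(80.24)) [0.3888 0.1977 0.0582]
brass [233. 162.] 51 (array([0.3806, 0.2553]), array([0.0676, 0.1616]), np.float32(80.38)) [0.3959 0.3219 0.0462]
```

Emit:
drive_tool(
  moves=[5, -1, -0.5, 6, 0, 0, 0, 5, 0, 0, 4, 0, 0, 0, 5, 0, 0, 2, 0, 0, 0, 5, 0, 0, 0.5, 0, 0, 0, 5, 0, 0, 0, 0, 0, 0, 5, 0, 0, 0, 0, 0, 0],
)

```text
t: 46.6
tool_pos: [0.4177, 0.2106, 0.2174]
orientation: [-3.134, -0.208, 0.0]
force: [-2.3, 3.1, 1.9]
opening: 0.0172
gripper_force: 25.0
```

Emit:
drive_tool(
  moves=[22, 0, 0, 0, 0, 0, 0, 38, 0, 0, 0, 0, 0, 0, 38, 0, 0, 0, 0, 0, 0, 38, 0, 0, -20, 0, 0, 0, 38, 0, 0, -40, 0, 0, 0, 38, 0, 0, -40, 0, 0, 0, 38, 0, 0, -40, 0, 0, 0, 38, 0, 0, 0, 0, 0, 0],
)

```text
t: 47.4
tool_pos: [0.4195, 0.2108, 0.3639]
orientation: [-3.132, -0.207, -0.016]
force: [1.3, 0.7, 0.5]
opening: 0.038
gripper_force: 0.0
```

Emit:
drive_tool(
  moves=[38, 0, 40, 0, 0, 0, 0, 38, 0, 40, 0, 0, 0, 0, 38, 0, 40, 0, 0, 0, 0, 38, 0, 40, 0, 0, 0, 0, 38, 0, 40, 0, 0, 0, 0, 38, 0, 40, 0, 0, 0, 0, 38, 0, 0, 0, 0, 0, 0, 38, 0, 0, 0, 0, 0, 0],
)

```text
t: 48.2
tool_pos: [0.4493, -0.0283, 0.3566]
orientation: [-3.135, -0.204, 0.002]
force: [0.6, 0.4, 0.1]
opening: 0.038
gripper_force: 0.0
```

Run:
```python
from h import *
s=shot("side")
M=masks(s);W=cloud(s)
A=cv2.resize(s["color"][120:240,180:360,::-1],(600,400))
c=shot("top");B=cv2.resize(c["color"][90:245,90:300,::-1],(542,400))
cv2.imwrite("pics/end.png",cv2.resize(np.hstack([A,B]),(800,280)))
for cc in(s,c):
 M=masks(cc);W=cloud(cc);z=W[...,2]
 for k in("red","brass","orange"):
  for ce,n,m in blobs(M[k],10):
    q=np.median(W[m],0)
    if q[2]<.2 and .3<q[0]<.8 and -.3<q[1]<.4:
        v,u=np.nonzero(m);print(k,ce.round(),n,rect(plane(cc,np.c_[u,v],.049)),q.round(4))
z=W[...,2]
for ce,a,m in blobs(M["light"]&(z>.055)&(z<.07)&(W[...,0]<.52)&(W[...,1]>.15)&(W[...,1]<.38),5): print("fl",ce.round(),a,W[m].mean(0).round(4))
```

```text
red [245. 174.] 73 (array([0.4247, 0.2008]), array([0.0295, 0.1109]), np.float32(2.24)) [0.4301 0.2041 0.0471]
red [242. 223.] 116 (array([ 0.3506, -0.147 ]), array([0.0353, 0.0727]), np.float32(13.0)) [ 0.3572 -0.1004  0.0182]
brass [236. 162.] 71 (array([0.4093, 0.3176]), array([0.0282, 0.1138]), np.float32(7.7)) [0.4092 0.3236 0.047 ]
orange [330. 220.] 83 (array([ 0.6468, -0.1908]), array([0.0173, 0.1149]), np.float32(72.78)) [ 0.6317 -0.2289  0.0752]
red [257. 227.] 149 (array([ 0.3526, -0.0905]), array([0.0176, 0.0671]), np.float32(11.44)) [ 0.354  -0.0894  0.0238]
brass [113. 207.] 164 (array([0.4072, 0.329 ]), array([0.0137, 0.1129]), np.float32(8.61)) [0.4059 0.3282 0.051 ]
orange [300. 128.] 41 (array([ 0.6447, -0.217 ]), array([0.0126, 0.0268]), np.float32(90.2)) [ 0.6278 -0.214   0.0955]
fl [146. 180.] 27 [0.4844 0.2312 0.062 ]
fl [107. 185.] 22 [0.4683 0.3468 0.0622]
fl [109. 230.] 21 [0.3385 0.3312 0.0611]
```

View pics/end.png

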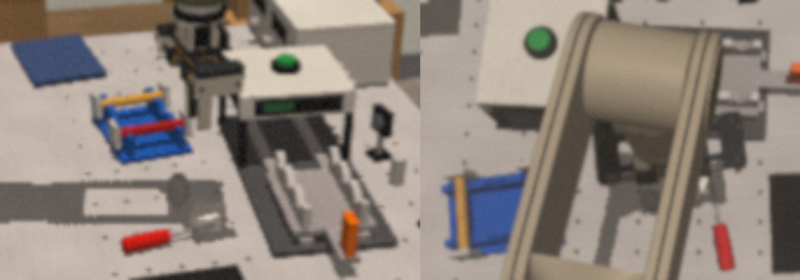

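Both barrels lie level in the rack, brass in the far notch and red in the near one. The carriage is out and the arm is clear, so I hand in the job.

```bash
python3 -c "
from plant import robot
print(robot.close_job())"
```

```text
the job is handed in; nothing more can be done
None
```

The job is handed in: the brass and red barrels were scanned and now lie level in the blue rack with the carriage out; no black barrel was on the mat, and the hand-in returned no pass or fail verdict.

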